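Refill the pill dispensing tower and ready its ramekin

ROBOT

A 6-joint arm with a two-finger parallel gripper is mounted at the origin on the work surface. World frame = base frame: x ahead of the robot, y to its left, z up, the work surface at z = 0. Lengths are in m, angles in rad, forces in N, time in s.
With the tool pointing down it reaches from about 0.3 to 0.95 m from the base axis. Payload 3.1 kg.
Tool frame: the origin (TCP) lies on the centre line of the jaws, within the pads' length; the fingertips stand 14 mm ahead of it and the grasp point (between the pads) lies 5 mm behind it (bot.nose_length is the distance from the TCP to the fingertips, in m); z points along the fingers, y is the line along which they close (so a half turn about z gives the same grasp; the last joint's range is limited). The gripper opens to 85 mm and grips with 20 to 120 N. Pads are 22 mm wide; open, the fingers measure 114 mm over their backs; the gripper's body (76 mm by 85 mm) begins 54 mm behind the grasp point. The pads swing forward as they close: fully open they stand 13 mm farther back than shut.
Start: joints at [1.182, 0.308, 1.634, -0, 1.2, -0.07], TCP at [0.196, 0.594, 0.245] pointing down, gripper open.
Joint ranges: [-3.06, 3.06], [-0.79, 1.96], [0.05, 2.63], [-1.19, 4.34], [0.05, 2.64], [-2.94, 2.94]. Speed limits (rad/s): [2.79, 2.79, 3.14, 3.14, 3.14, 3.14].

INTERFACE

Orientations are given as a rotation vector (axis times angle).
In Python, from workcell import bot gives the robot as it stands.
- The arm moves only by the shell command python3 -m crank 'ROWS' [FORCE]. ROWS is JSON, a list of rows, each a list of 5 numbers: the opening, from 0 (shut) to 1 (fully open), then the shift along the tool's x, y, z as a fraction of full scale, then the turn about the tool's z as a fraction of full scale. A call has 1 to 20 rows; each row is the pose to reach, as a shift and turn from the pose commanded when the call began, along the tool's axes at that moment; what a row does not reach only later rows make up. Full scale, the value 1, is 0.4 m for a shift and 60 degrees for a turn. A row lasts 1/10 s, in which the tool goes at most 50 mm and 8.59 degrees, less where a joint would pass 70% of its speed; a pose out of reach is approached as far as the arm can. A call with a number of a shift or a turn outside -1 to 1 is refused whole. A call with a gripper value outside its range is refused whole. The fingers move at their own pace and stop on an object; FORCE is the grip in N (left out, the last holds). Time passes only in rows, so rows that repeat a pose let the fingers close. It gives the time, the measured TCP pose, the force, the opening and the grip force at its end, in the units of the state.
- bot.observe(): the state, without advancing time (a new reading comes with each control period).
- bot.capture(name): name is "scene" or "top" or "wrist"; returns a dict with "img" (420x560x3 uint8, red, green, blue), "fx", "fy", "cx", "cy" (pixels), "dist_coeffs" ([k1, k2, p1, p2, k3] as OpenCV has them; the pictures are not rectified), "R" (3x3) and "t" (3): a world point X has camera coordinates R X + t; the wrist camera has in their place "tool_from_camera" (4x4, takes a point from camera to tool coordinates, whose origin is the TCP and whose axes are the flange's). Camera axes: x right, y down, z forward; pixel columns grow to the right and rows downward; lengths in m; the calibration is good to about 2 mm. A picture is of the moment at which its call begins: read the wrist's pose just before it. There is no depth.
- bot.sign_off(): hands the job in; it is judged then, once.
Trained networks look in the newest picture that a camera, given by its name, has taken for a name from the list of things; names that differ only in an ending like _2 or _b are one class to them, and where a whole thing is asked for, a point or a joint stands for the part that bears it (a point fixed in the world has none). Each returns a list of dicts, best first, with "confidence" (0 to 1); they miss things now and then, are a little off and sometimes report something else, mostly with a low value. They report only what shows in the picture. A call takes as long as a camera call. They do not tell look-alikes from the thing itself.
- bot.look_for(query, camera): "at" ([column, row] in pixels, amid what is visible of it).
- bot.silhouettes(query, camera): "region" (420x560 bool, what is visible of it) and "at" ([column, row] in pixels, amid what is visible of it).
The state is a dict: "time_s": time; "joint_pos": joint angles; "joint_velocities": joint speeds; "tau": joint torques, N m; "tool_pos": TCP position; "tcp_rot": TCP orientation; "ft_force": force on the tool from outside, world axes, zero at the start; "torque": the same for the moment, N m; "finger_gap": opening from 0.0 (shut) to 1.0 (fully open); "gripper_force": force on a finger pad.
Only numpy, scipy, OpenCV 4.12 (cv2) and the standard library are available. Lean on these libraries where they do the work, as an engineer would, in place of code of your own. Each camera call takes 0.05 s, during which the arm holds its last target. There are 200 camera calls.

TASK

Refill the pill tower: with its door still closed, turn the red handle on the chute fully crosswise to shut it off, then swing the locker door wide open, stand every amber vial upright in the pockets of the rack on the inside of the door, and close the door fully. Turn the white ramekin the right way up and set it on the trolley squarely under the mouth of the chute, and only when the door is closed and the ramekin is in place turn the red handle back in line with the chute to open it again. Leave the domino, the tally counter and the blue pill splitter alone.

Things in the scene. Friction and masses are not known exactly. Their poses are not given: they have to be found in the camera images.
- tower: White pill tower, fixed. Own frame: x = 0 is the locker front, -x out of it, +y the door's hinge side; origin on the trolley. At y -60 to 177 mm a locker 160 deep, 210 high; at y -160 to -60 a column (x 50 to 170) 332 mm high, from which a grey housing (56 wide, x -50 to 50, top at 130) and an open clear chute 46 wide slope down to -x
- door (a joint): Locker door, angle in rad: 0 closed, grows as it swings open towards the front (-x of the tower) about its vertical hinge on the tower's +y edge, stop at 1.9. Panel 224 mm wide, 12 mm thick, from 62 to 208 mm above the trolley. Light friction (0.06 N m), it stays where it is left
- door_handle (a point): Grip point on the door's vertical round steel bar handle, 12 mm thick, reaching from 102 to 196 mm above the trolley and standing 48 mm out from the door plane (30 mm clear of the panel); this point is on the bar's axis 180 mm above the trolley, 190 mm from the hinge axis along the door
- door_hinge (a point): Point on the door's vertical hinge axis, 180 mm above the trolley. Its axes turn with the door: -y along the door from hinge to free edge, +x out of the inner face (to the inside of the locker when closed)
- pocket0 (a point): Centre of the floor (123 mm above the trolley) of the rack pocket next to the hinge; the rack is on the inside of the door and moves with it. Pocket 38 mm square, open at the top, its back is the door panel; front wall, ends and dividers rise 38 mm above the floor. Axes as door_hinge
- pocket1 (a point): As pocket0, the middle pocket, 60 mm farther from the hinge
- pocket2 (a point): As pocket0, the pocket nearest the free edge, 120 mm farther from the hinge than pocket0
- gate (a joint): Red quarter-turn shut-off handle on top of the chute housing, vertical axis, angle in rad: 0 = in line with the chute, pointing out along it (chute open), 1.571 = crosswise, pointing to the tower's -y side (chute shut); it turns anticlockwise seen from above as it grows, stops at both ends. Stiffness only friction (0.08 N m), stays where it is left
- gate_axis (a point): Point on the gate handle's axis at mid-height of its bar, 152 mm above the trolley
- gate_grip (a point): Point on the red handle bar 50 mm from its axis; bar 13 mm wide, 16 mm high (144 to 160 mm above the trolley), reaching 75 mm from the axis
- chute_mouth (a point): Point where tablets leave the chute: 16 mm in front of the middle of its lower lip (along the tower's -x), 66 mm above the trolley; the lip is 18 mm above the rim of a ramekin standing there, which belongs straight below this point. From the lip the chute rises towards the tower's +x at 23 degrees, side walls 12 mm high
- ramekin: White ceramic ramekin, a round bowl 64 mm wide at the mouth, 60 mm at the foot, 44 mm high, wall 4.5 mm, 130 g. Origin at the centre of the underside of its foot, z axis out through its mouth: it starts mouth down on the trolley, so the origin is 44 mm up and z points down
- vial0: Amber pill vial with white cap, a cylinder 28 mm wide and 75 mm high, about 40 g, standing on the trolley. Origin at the centre of its underside, z up through the cap. Two or three vials are present; absent ones give None. A vial knocked over lies with its axis 14 mm up and can be stood up again
- vial1: As vial0
- vial2: As vial0
- domino: Tortoiseshell domino 50 x 25 x 9 mm lying on the trolley, bystander
- counter: Chrome hand tally counter, round, 46 mm wide, 28 mm high, bystander
- splitter: Blue pill splitter, a box 90 x 45 x 26 mm, bystander
Things that resemble listed ones, but are neither listed nor needed, are in the scene too. Leave any black or turquoise look-alike of the vial2 alone.

How it is judged:
By the outcome, as a careful person would: the job done as asked, in the order asked, and still so for the second after the job is handed in, with the robot touching nothing.
Of vial0, vial1, vial2 only 2 to 3 are there at a start; the rules pass over those that are not, and their reading is None.
At some moment in a run one of vial0, vial1, vial2 may be knocked a few centimetres aside while the robot is not near it.
It also fails if it takes over 210 s, if anything falls off the work surface, if the arm or the gripper's body presses on something with over 40 N, if the wrist force passes 120 N, or if a joint passes its speed limit or range.

## Working session

There is one attempt and no reset: what is moved stays moved. The work goes in short steps, Python scripts to look and compute and a shell command to move; the robot and the scene stay as the last step left them, time stands still between calls to the robot, and variables do not carry over. Pictures are saved under pics/ and viewed, at most 14 in all, crops included, and the job is handed in when it is done.

```bash
mkdir -p pics; ls; python3 - <<'E'
from workcell import bot
import cv2,numpy as np
s=bot.observe(); print({k:np.round(v,3).tolist() for k,v in s.items()})
for c in ["scene","top"]:
    d=bot.capture(c); cv2.imwrite(f"pics/{c}0.png",cv2.cvtColor(d["img"],cv2.COLOR_RGB2BGR))
    print(c,d["fx"],d["fy"],d["cx"],d["cy"],d["dist_coeffs"],np.round(d["R"],3).tolist(),np.round(d["t"],3).tolist())
    for q in ["tower","door","door_handle","gate","ramekin","vial0","domino","counter","splitter"]:
        print(q,[(np.round(r["at"]).tolist(),round(r["confidence"],2)) for r in bot.look_for(q,c)])
E
```

```text
pics
{'time_s': 0.0, 'joint_pos': [1.182, 0.309, 1.635, -0.0, 1.2, -0.07], 'joint_velocities': [0.0, 0.001, -0.001, 0.0, 0.0, -0.001], 'tau': [-0.0, -41.523, -27.667, -0.0, 0.01, 0.0], 'tool_pos': [0.196, 0.593, 0.244], 'tcp_rot': [-0.499, -3.101, 0.004], 'ft_force': [-0.701, -0.174, 0.276], 'torque': [-0.027, 0.032, 0.037], 'gripper_force': 0.0, 'finger_gap': 0.998}
scene 397.74760297003843 397.74760297003843 276.8239331841839 210.7188104721246 [-0.0769357  0.         0.         0.         0.       ] [[0.843, 0.537, 0.023], [0.313, -0.456, -0.833], [-0.437, 0.71, -0.553]] [-0.486, -0.084, 1.362]
tower [([369.0, 199.0], 0.71), ([243.0, 285.0], 0.18)]
door []
door_handle [([327.0, 183.0], 0.69)]
gate [([322.0, 212.0], 0.72)]
ramekin [([206.0, 262.0], 0.81)]
vial0 [([147.0, 297.0], 0.96), ([254.0, 306.0], 0.94), ([227.0, 309.0], 0.92), ([204.0, 294.0], 0.9), ([244.0, 286.0], 0.85)]
domino [([245.0, 287.0], 0.69), ([226.0, 222.0], 0.54)]
counter [([246.0, 356.0], 0.57), ([371.0, 201.0], 0.53)]
splitter [([310.0, 305.0], 0.86), ([206.0, 262.0], 0.35)]
top 392.19658344204265 392.19658344204265 279.53166663257394 202.97441843248512 [-0.05958868  0.          0.          0.          0.        ] [[0.02, -1.0, 0.002], [-0.99, -0.02, -0.137], [0.137, 0.001, -0.991]] [-0.033, 0.605, 0.869]
tower [([182.0, 184.0], 0.67), ([184.0, 137.0], 0.65)]
door [([184.0, 183.0], 0.67), ([334.0, 141.0], 0.49)]
door_handle [([180.0, 183.0], 0.58), ([258.0, 157.0], 0.17)]
gate [([257.0, 155.0], 0.69), ([181.0, 186.0], 0.66)]
ramekin [([352.0, 258.0], 0.61), ([181.0, 185.0], 0.48)]
vial0 [([379.0, 174.0], 0.78), ([396.0, 193.0], 0.69), ([396.0, 224.0], 0.63), ([432.0, 266.0], 0.61), ([364.0, 201.0], 0.61)]
domino [([273.0, 296.0], 0.75), ([185.0, 139.0], 0.63)]
counter [([421.0, 158.0], 0.82)]
splitter [([335.0, 142.0], 0.68)]
```

View pics/scene0.png

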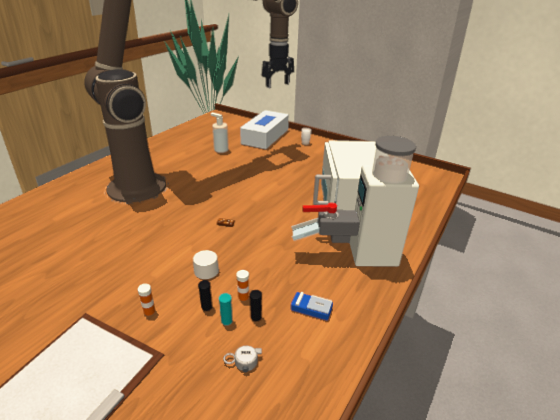

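View pics/top0.png

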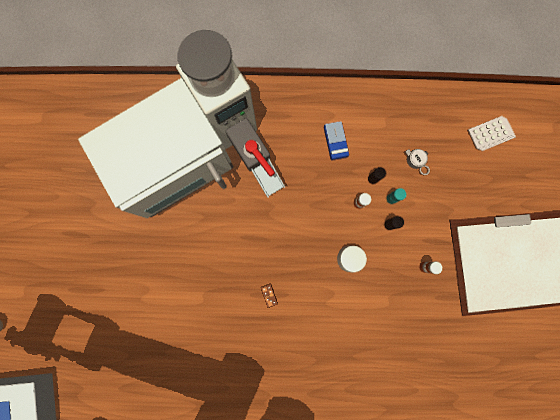

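The scene picture shows two amber vials, at (147,298) and (243,285), with the ramekin at (206,264). The red gate handle is near (320,209), and the black and turquoise look-alikes stand around (205..256, 295..309). In the top picture the vials are at (364,201) and (432,267), the ramekin at (352,258), and the tower at upper left with the red handle running (251,146)→(272,173).

```bash
cat > h.py <<'E'
from workcell import bot
import cv2,numpy as np
from scipy.spatial.transform import Rotation as Ro
from scipy.optimize import least_squares
def cam(c):
    d=bot.capture(c) if c!="wrist" else None
    if c=="wrist":
        s=bot.observe(); d=bot.capture(c)
        T=np.eye(4); T[:3,:3]=Ro.from_rotvec(s["tcp_rot"]).as_matrix(); T[:3,3]=s["tool_pos"]
        W=np.linalg.inv(T@np.array(d["tool_from_camera"])); d["R"],d["t"]=W[:3,:3],W[:3,3]
    d["K"]=np.array([[d["fx"],0,d["cx"]],[0,d["fy"],d["cy"]],[0,0,1]]); d["R"]=np.array(d["R"]);d["t"]=np.array(d["t"])
    d["D"]=np.array(d["dist_coeffs"]); return d
def proj(d,X):
    return cv2.projectPoints(np.atleast_2d(np.array(X,float)),cv2.Rodrigues(d["R"])[0],d["t"],d["K"],d["D"])[0][:,0]
def ray(d,p):
    n=cv2.undistortPoints(np.array([[p]],float),d["K"],d["D"])[0,0]
    return -d["R"].T@d["t"], d["R"].T@np.array([*n,1])
def atz(d,p,z):
    o,v=ray(d,p); return o+v*(z-o[2])/v[2]
def save(d,name,crop=None,k=1):
    im=cv2.cvtColor(d["img"],cv2.COLOR_RGB2BGR)
    if crop: x0,y0,x1,y1=crop; im=im[y0:y1,x0:x1]
    cv2.imwrite("pics/"+name,cv2.resize(im,None,fx=k,fy=k,interpolation=cv2.INTER_CUBIC))
def T(P,pts): # tower frame pts -> world, P=(x,y,yaw)
    pts=np.atleast_2d(pts).astype(float); c,s=np.cos(P[2]),np.sin(P[2])
    return np.c_[P[0]+c*pts[:,0]-s*pts[:,1],P[1]+s*pts[:,0]+c*pts[:,1],pts[:,2]]
E
python3 - <<'E'
from h import *
t=cam("top");s=cam("scene")
for n,p,z in [("vA",(364,200),.075),("vB",(432,267),.075),("ram",(352.5,258.5),.044),("gaxis",(251,146),.16),("gtip",(271,173),.152),("c1",(80,139),.21),("c2",(183,80),.21),("c3",(121,207),.21),("handle",(212,172),.196),("dom",(269,296),.009),("split",(336,141),.026)]:
    print(n,atz(t,p,z).round(3))
for n,p,z in [("vA",(243,273),.075),("vB",(145,288),.075),("ram",(206,256),.044)]: print(n,atz(s,p,z).round(3))
save(t,"topc.png",(70,20,300,220),3);save(s,"scc.png",(280,120,430,280),3.7)
E
```

```text
vA [ 0.611 -0.21   0.075]
vB [ 0.465 -0.361  0.075]
ram [ 0.481 -0.19   0.044]
gaxis [0.706 0.04  0.16 ]
gtip [ 0.652 -0.002  0.152]
c1 [0.701 0.374 0.21 ]
c2 [0.826 0.177 0.21 ]
c3 [0.568 0.281 0.21 ]
handle [0.642 0.112 0.196]
dom [ 0.39  -0.     0.009]
split [ 0.762 -0.154  0.026]
vA [ 0.616 -0.209  0.075]
vB [ 0.469 -0.368  0.075]
ram [ 0.481 -0.184  0.044]
```

View pics/topc.png

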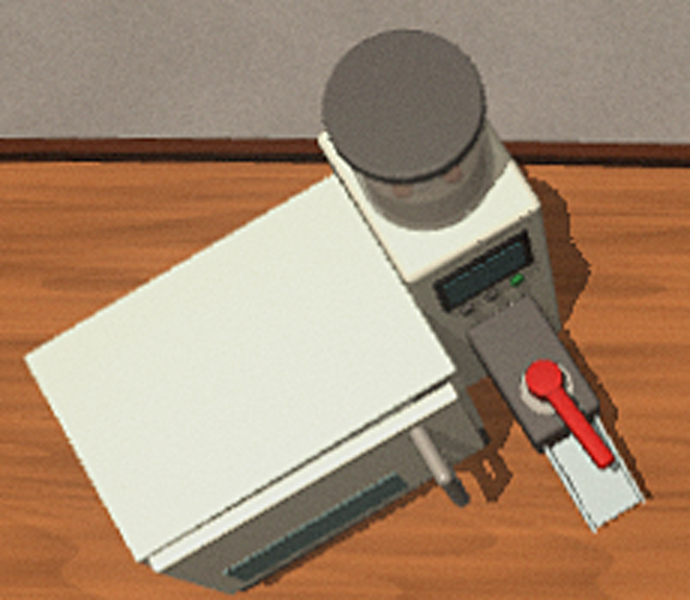

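View pics/scc.png

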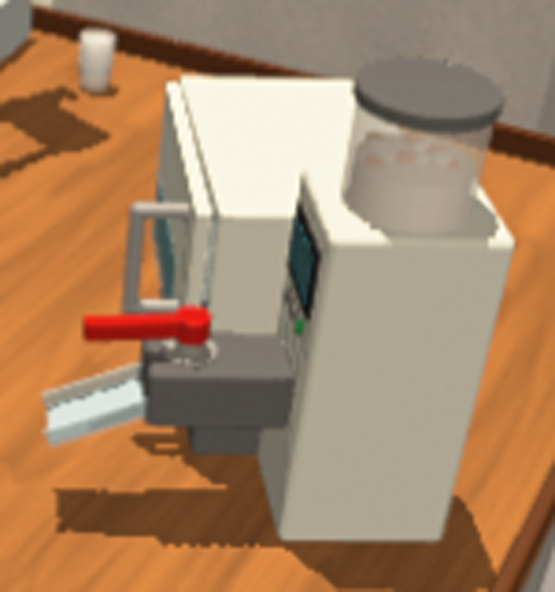

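```bash
cat >> h.py <<'E'
E
python3 - <<'E'
from h import *
t=cam("top");s=cam("scene")
A=[((160,177,210),(26,357)),((0,177,210),(140,560)),((0,-60,210),(455,372)),((50,-60,332),(410,280)),((50,-160,332),(541,205)),((170,-60,332),(320,135))]
B=[((50,-160,332),(325,247)),((170,-160,332),(513,243)),((50,-60,332),(303,172)),((50,-160,0),(283,538)),((170,-160,0),(441,541)),((0,177,210),(182,80)),((0,-60,210),(217,216))]
ta=np.array([a for a,_ in A])/1e3; pa=np.array([p for _,p in A])/3+[70,20]
tb=np.array([a for a,_ in B])/1e3; pb=np.array([p for _,p in B])/3.7+[280,120]
f=lambda P:np.r_[(proj(t,T(P,ta))-pa).ravel(),(proj(s,T(P,tb))-pb).ravel()]
r=least_squares(f,[.65,.15,-.5],loss="soft_l1"); P=r.x; print(P.round(4),np.degrees(P[2])); print(f(P).reshape(-1,2).round(1).tolist())
def inv(w): 
    c,q=np.cos(P[2]),np.sin(P[2]); d=np.array(w)-[P[0],P[1],0]; return np.array([c*d[0]+q*d[1],-q*d[0]+c*d[1],d[2]])
q=lambda x,y:(70+x/3,20+y/3)
print("gate knob",inv(atz(t,q(545,378),.168))*1e3, inv(atz(t,q(605,462),.16))*1e3)
for p in [(597,531),(645,500)]: print("lip",inv(atz(t,q(*p),.062))*1e3)
print("bar top",inv(atz(t,q(418,430),.196))*1e3,"bar bot",inv(atz(t,q(458,495),.102))*1e3)
print("door outer", inv(atz(t,q(152,571),.208))*1e3, inv(atz(t,q(458,392),.208))*1e3)
print(T(P,[(0,.177,.18),(-.06,-.11,.15)]))
np.save("P.npy",P)
E
```

```text
[0.6583 0.1403 0.5436] 31.14581882266003
[[1.1, -1.2], [-1.4, 1.1], [2.2, 2.9], [-7.6, -12.5], [1.7, -16.1], [-10.6, -21.8], [0.4, -35.3], [4.1, -32.2], [-0.8, -33.0], [-7.1, 1.7], [-4.6, 2.1], [-2.0, -1.4], [-3.7, -0.6]]
gate knob [ -13.39461314 -110.85875725  168.        ] [ -82.83659524 -117.92000182  160.        ]
lip [-107.04238544  -95.03812978   62.        ]
lip [-104.58438607 -138.52909975   62.        ]
bar top [-10.33896967 -19.65386419 196.        ] bar bot [-39.29823793 -18.39529083 102.        ]
door outer [ -9.08671487 170.77224012 208.        ] [ -4.83245934 -54.42369292 208.        ]
[[0.56671328 0.2917566  0.18      ]
 [0.66380359 0.0150935  0.15      ]]
```

```bash
python3 - <<'E'
from h import *
t=cam("top");s=cam("scene")
A=[((160,177,210),(26,357)),((0,177,210),(140,560)),((0,-60,210),(455,372)),((50,-60,-1),(410,280)),((50,-160,-1),(541,205)),((170,-60,-1),(320,135))]
B=[((50,-160,-1),(325,247)),((170,-160,-1),(513,243)),((50,-60,-1),(303,172)),((50,-160,0),(283,538)),((170,-160,0),(441,541)),((0,177,210),(182,80)),((0,-60,210),(217,216))]
def pts(L,h):
    a=np.array([a for a,_ in L])/1e3; a[a[:,2]<0,2]=h; return a
pa=np.array([p for _,p in A])/3+[70,20]
pb=np.array([p for _,p in B])/3.7+[280,120]
f=lambda P:np.r_[(proj(t,T(P,pts(A,P[3])))-pa).ravel(),(proj(s,T(P,pts(B,P[3])))-pb).ravel()]
r=least_squares(f,[.65,.15,.5,.25],loss="soft_l1"); P=r.x; print(P.round(4),np.degrees(P[2])); print(f(P).reshape(-1,2).round(1).tolist())
def inv(w): 
    c,q=np.cos(P[2]),np.sin(P[2]); d=np.array(w)-[P[0],P[1],0]; return (np.array([c*d[0]+q*d[1],-q*d[0]+c*d[1],d[2]])*1e3).round(1)
q=lambda x,y:(70+x/3,20+y/3)
print("gate knob",inv(atz(t,q(545,378),.168)), inv(atz(t,q(605,462),.16)))
for p in [(597,531),(645,500)]: print("lip",inv(atz(t,q(*p),.062)))
print("bar bot",inv(atz(t,q(458,495),.102)), "bar top", inv(atz(s,(280+143/3.7,120+210/3.7),.196)), inv(atz(s,(280+132/3.7,120+312/3.7),.102)))
print("door outer", inv(atz(t,q(152,571),.208)), inv(atz(t,q(458,392),.208)))
np.save("P.npy",P)
E
```

```text
[0.6654 0.1423 0.581  0.2448] 33.288562506389596
[[-0.7, -0.4], [-0.6, 0.3], [0.7, -1.7], [-0.6, 1.7], [1.4, -0.3], [-2.1, -0.3], [0.5, -0.3], [0.9, 1.6], [-1.8, -0.1], [-2.2, 1.8], [-0.1, 1.1], [-1.8, -1.2], [0.1, -0.1]]
gate knob [ -24.6 -108.1  168. ] [ -94.2 -112.6  160. ]
lip [-117.6  -88.8   62. ]
lip [-116.7 -132.3   62. ]
bar bot [-47.  -14.7 102. ] bar top [-46.7 -28.  196. ] [-46.2 -15.  102. ]
door outer [ -9.8 173.2 208. ] [-13.9 -52.  208. ]
```

```bash
cat >> h.py <<'E'
P=np.load("P.npy")
def inv(w):
    c,q=np.cos(P[2]),np.sin(P[2]); d=np.array(w)-[P[0],P[1],0]; return np.array([c*d[0]+q*d[1],-q*d[0]+c*d[1],d[2]])
def pose():
    s=bot.observe(); R=Ro.from_rotvec(s["tcp_rot"]).as_matrix()
    return np.array(s["tool_pos"]),R,np.degrees(np.arctan2(R[1,1],R[0,1])),s
def goal(w,phi=None,lab=""):
    p,R,f,s=pose(); v=R.T@(np.array(w)-p)/.4
    tn=0 if phi is None else -((phi-f+180)%360-180)/60
    print(lab,np.round(w,3),"shift",v.round(4).tolist(),"turn",round(tn,3))
def st():
    p,R,f,s=pose(); print("tcp",p.round(4),"tower",(inv(p)*1e3).round(1),"phi",round(f,1),"j",np.round(s["joint_pos"],2),"F",np.round(s["ft_force"],1),"gap",round(s["finger_gap"],3),"gf",round(s["gripper_force"],1),"t",round(s["time_s"],1))
E
python3 - <<'E'
from h import *
st(); yaw=np.degrees(P[2]);print(yaw)
goal(T(P,(-.1,-.11,.30))[0],yaw-90)
E
```

```text
tcp [0.1959 0.5935 0.2452] tower [-144.8  634.8  245.2] phi 71.7 j [ 1.18  0.31  1.63 -0.    1.2  -0.07] F [ 0.9 -0.9  0.4] gap 1.002 gf 0.0 t 1.3
33.288562506389596
 [ 0.642 -0.005  0.3  ] shift [-1.5279, -1.07, -0.1367] turn 2.141
```

```bash
python3 -m crank '[[1,-0.764,-0.535,-0.137,1],[1,-0.764,-0.535,-0.137,1],[1,-0.764,-0.535,-0.137,1],[1,-0.764,-0.535,-0.137,1],[1,-0.764,-0.535,-0.137,1],[1,-0.764,-0.535,-0.137,1],[1,-0.764,-0.535,-0.137,1],[1,-0.764,-0.535,-0.137,1],[1,-0.764,-0.535,-0.137,1],[1,-0.764,-0.535,-0.137,1],[1,-0.764,-0.535,-0.137,1]]' | tail -c 400; python3 - <<'E'
from h import *
st();goal(T(P,(-.1,-.11,.30))[0],np.degrees(P[2])-90)
E
```

```text
time_s: 2.4
tool_pos: [0.4183, 0.2952, 0.2998]
tcp_rot: [-1.981, -2.437, 0.001]
ft_force: [-0.2, 0.4, -0.3]
finger_gap: 1.002
gripper_force: 0.0
tcp [0.4183 0.2952 0.2998] tower [-122.6  263.3  299.8] phi 11.8 j [0.53 0.04 1.84 0.   1.27 0.32] F [-0.2  0.4 -0.3] gap 1.002 gf 0.0 t 2.4
 [ 0.642 -0.005  0.3  ] shift [-0.8477, 0.3947, -0.0012] turn 1.142
```

```bash
python3 -m crank '[[0.4,-0.848,0.395,0,1],[0.4,-0.848,0.395,0,1],[0.4,-0.848,0.395,0,1],[0.4,-0.848,0.395,0,1],[0.4,-0.848,0.395,0,1],[0.4,-0.848,0.395,0,1],[0.4,-0.848,0.395,0,1],[0.4,-0.848,0.395,0,1],[0.4,-0.848,0.395,0,1],[0.4,-0.848,0.395,0,1],[0.4,-0.848,0.395,0,1]]' >/dev/null; python3 -m crank '[[0.4,0,0,0,0.142],[0.4,0,0,0,0.142],[0.4,0,0,0,0.142]]' | tail -c 300; python3 - <<'E'
from h import *
st(); d=cam("wrist"); save(d,"w1.png")
for n,p in [("gaxis",(-.024,-.11,.16)),("gtip",(-.099,-.11,.16)),("lip",(-.117,-.11,.062)),("bar",(-.047,-.018,.196)),("c",(0,-.06,.21))]: print(n,proj(d,T(P,p))[0].round(1))
E
```

```text
time_s: 3.8
tool_pos: [0.6423, -0.0041, 0.3003]
tcp_rot: [-3.008, -0.905, -0.0]
ft_force: [0.5, -0.1, 1.0]
finger_gap: 0.399
gripper_force: 0.0
tcp [ 0.6423 -0.0041  0.3003] tower [ -99.7 -109.7  300.3] phi -56.5 j [-0.07  0.3   1.53  0.    1.31  0.91] F [ 0.5 -0.1  1. ] gap 0.399 gf 0.0 t 3.8
gaxis [282.6 116.4]
gtip [282.4 198.2]
lip [282.5 189.3]
bar [166.1 148.4]
c [210.7  82.9]
```

View pics/w1.png

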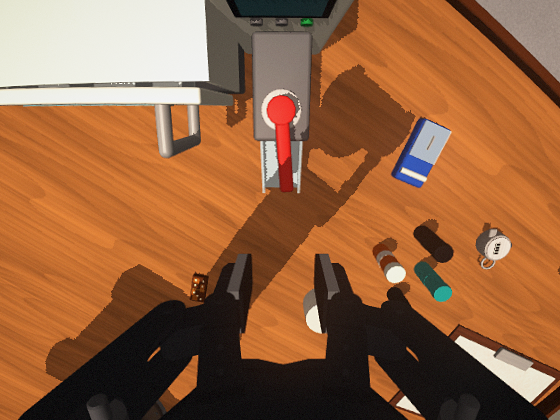

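The wrist view shows the gate knob at (281,109) with its bar tip at (286,191), slightly off in-line. The lip of the chute is at row 192 and the door's bar top is at (165,150). All of these agree with the tower fit to a few mm.

```bash
python3 - <<'E'
from h import *
d=cam("wrist")
im=d["img"].astype(int); m=(im[...,0]>110)&(im[...,1]<60)&(im[...,2]<60); ys,xs=np.where(m); print(xs.min(),xs.max(),ys.min(),ys.max())
for r in (140,160,175,188): 
    x=xs[ys==r]; print(r,x.min(),x.max(),(inv(atz(d,((x.min()+x.max())/2,r),.16))*1e3).round(1))
k=ys<124; print("knob", (inv(atz(d,(xs[k].mean(),ys[k].mean()),.165))*1e3).round(1))
print("tip",(inv(atz(d,(286.5,191),.16))*1e3).round(1))
print("lip",[(inv(atz(d,p,.066))*1e3).round(1) for p in [(263.5,192),(300,192)]])
print("locker edge",(inv(atz(d,(208,83),.21))*1e3).round(1),"bar",(inv(atz(d,(165,152),.196))*1e3).round(1))
goal(T(P,(-.07,-.112,.162))[0],np.degrees(P[2])-90)
E
```

```text
49 553 14 408
140 276 369 [ -44.3 -146.2  160. ]
160 278 290 [ -62.5 -111.7  160. ]
175 279 361 [ -76.4 -145.2  160. ]
188 280 353 [ -88.9 -142.4  160. ]
knob [ -15.2 -124.7  165. ]
tip [ -91.9 -114.1  160. ]
lip [array([-119.6,  -86. ,   66. ]), array([-119.5, -132.7,   66. ])]
locker edge [-1.00e-01 -5.85e+01  2.10e+02] bar [-49.8 -17.1 196. ]
 [0.668 0.01  0.162] shift [0.0744, 0.0044, 0.3458] turn 0.002
```

```bash
python3 -m crank '[[0.4,0.082,0.004,0.15,0.06],[0.4,0.082,0.004,0.25,0.06],[0.4,0.082,0.004,0.33,0.06],[0.4,0.082,0.004,0.368,0.06],[0.4,0.082,0.004,0.368,0.06],[0.4,0.082,0.004,0.368,0.06]]' 30 | tail -c 300;  python3 -m crank '[[0,0,0,0,0],[0,0,0,0,0],[0,0,0,0,0],[0,0,0,0,0],[0,0,0,0,0]]' 30 | tail -c 300; python3 - <<'E'
from h import *
st()
E
```

```text
time_s: 4.5
tool_pos: [0.6723, 0.0111, 0.1547]
tcp_rot: [3.036, 0.803, 0.004]
ft_force: [0.1, 0.4, 0.8]
finger_gap: 0.4
gripper_force: 0.0
time_s: 5.0
tool_pos: [0.6718, 0.0133, 0.1565]
tcp_rot: [-3.034, -0.804, -0.005]
ft_force: [-2.4, 4.7, 4.9]
finger_gap: 0.171
gripper_force: 27.2
tcp [0.6718 0.0133 0.1565] tower [ -65.5 -111.4  156.5] phi -60.3 j [-0.05  0.48  1.58  0.    1.08  1.  ] F [-2.4  4.7  4.9] gap 0.171 gf 27.2 t 5.0
```

```bash
python3 - <<'E'
from h import *
A=np.array([-.017,-.1095])
for th in (10,20,30,40,50,54):
    a=np.radians(th); w=T(P,(A[0]-.05*np.cos(a),A[1]-.05*np.sin(a),.156))[0]; goal(w,np.degrees(P[2])-90+th,th)
E
```

```text
10 [0.675 0.007 0.156] shift [-0.0009, 0.0171, 0.0013] turn -0.227
20 [0.681 0.001 0.156] shift [0.0061, 0.0377, 0.0013] turn -0.393
30 [ 0.689 -0.003  0.156] shift [0.0165, 0.0569, 0.0013] turn -0.56
40 [ 0.697 -0.006  0.156] shift [0.0301, 0.0739, 0.0013] turn -0.727
50 [ 0.705 -0.008  0.156] shift [0.0464, 0.0883, 0.0013] turn -0.893
54 [ 0.709 -0.008  0.156] shift [0.0536, 0.0932, 0.0014] turn -0.96
```

```bash
python3 -m crank '[[0,0,0.008,0,-0.11],[0,0,0.017,0,-0.22],[0,0.002,0.028,0,-0.31],[0,0.006,0.038,0,-0.393],[0,0.011,0.048,0,-0.48],[0,0.0165,0.057,0,-0.56],[0,0.023,0.065,0,-0.64],[0,0.03,0.074,0,-0.727],[0,0.038,0.081,0,-0.81],[0,0.046,0.088,0,-0.893],[0,0.0536,0.093,0,-0.96],[0,0.0536,0.093,0,-0.96]]' 30 | tail -c 300; python3 - <<'E'
from h import *
st()
A=np.array([-.017,-.1095])
for th in (65,75,85,90,92):
    a=np.radians(th); w=T(P,(A[0]-.05*np.cos(a),A[1]-.05*np.sin(a),.156))[0]; goal(w,np.degrees(P[2])-90+th,th)
E
```

```text
time_s: 6.2
tool_pos: [0.708, -0.0045, 0.1564]
tcp_rot: [-2.267, -2.164, -0.01]
ft_force: [-5.0, 12.9, 6.4]
finger_gap: 0.144
gripper_force: 30.7
tcp [ 0.708  -0.0045  0.1564] tower [ -44.9 -146.2  156.4] phi -2.7 j [-0.07  0.55  1.48  0.01  1.11 -0.03] F [-5.  12.9  6.4] gap 0.144 gf 30.7 t 6.2
65 [ 0.718 -0.008  0.156] shift [-0.0076, 0.0264, 0.001] turn -0.183
75 [ 0.727 -0.006  0.156] shift [-0.0016, 0.0474, 0.001] turn -0.349
85 [ 0.735 -0.003  0.156] shift [0.0079, 0.067, 0.0011] turn -0.516
90 [ 0.739 -0.     0.156] shift [0.0139, 0.0761, 0.0011] turn -0.599
92 [0.74  0.001 0.156] shift [0.0165, 0.0795, 0.0012] turn -0.633
```

```bash
python3 -m crank '[[0,-0.004,0.006,0,-0.09],[0,-0.007,0.016,0,-0.18],[0,-0.005,0.026,0,-0.265],[0,-0.002,0.036,0,-0.35],[0,0.003,0.046,0,-0.43],[0,0.008,0.056,0,-0.516],[0,0.014,0.064,0,-0.6],[0,0.014,0.064,0,-0.6],[0,0.014,0.064,0,-0.6]]' 30 | tail -c 300; python3 - <<'E'
from h import *
st()
E
```

```text
time_s: 7.1
tool_pos: [0.7344, 0.0026, 0.1564]
tcp_rot: [-1.493, -2.759, -0.02]
ft_force: [-2.6, 16.9, 4.8]
finger_gap: 0.144
gripper_force: 29.9
tcp [0.7344 0.0026 0.1564] tower [ -19.  -154.7  156.4] phi 33.2 j [-0.06  0.59  1.41  0.02  1.14 -0.65] F [-2.6 16.9  4.8] gap 0.144 gf 29.9 t 7.1
```

```bash
python3 -m crank '[[0,0.008,0.01,0,-0.05],[0,0.008,0.013,0,-0.06],[0,0.008,0.013,0,-0.06],[0,0.008,0.013,0,-0.06]]' 30 | tail -c 300; python3 -m crank '[[0.4,0,0,0,0],[0.4,0,0,0,0],[0.4,0,0,0,0],[0.4,0,0,-0.1,0],[0.4,0,0,-0.2,0],[0.4,0,0,-0.35,0],[0.4,0,0,-0.35,0]]' |head -3; python3 - <<'E'
from h import *
st(); d=cam("top"); save(d,"t2.png",(150,60,350,210),4)
E
```

```text
time_s: 7.5
tool_pos: [0.7349, 0.003, 0.1565]
tcp_rot: [-1.41, -2.8, -0.008]
ft_force: [-8.4, 7.1, 8.1]
finger_gap: 0.14
gripper_force: 46.8
time_s: 8.2
tool_pos: [0.7405, -0.0015, 0.3022]
tcp_rot: [1.401, 2.797, 0.009]
tcp [ 0.7405 -0.0015  0.3022] tower [ -16.1 -161.4  302.2] phi 36.8 j [-0.06  0.48  1.28 -0.    1.37 -0.7 ] F [ 1.2 -0.7  1.2] gap 0.401 gf 0.0 t 8.2
```

View pics/t2.png

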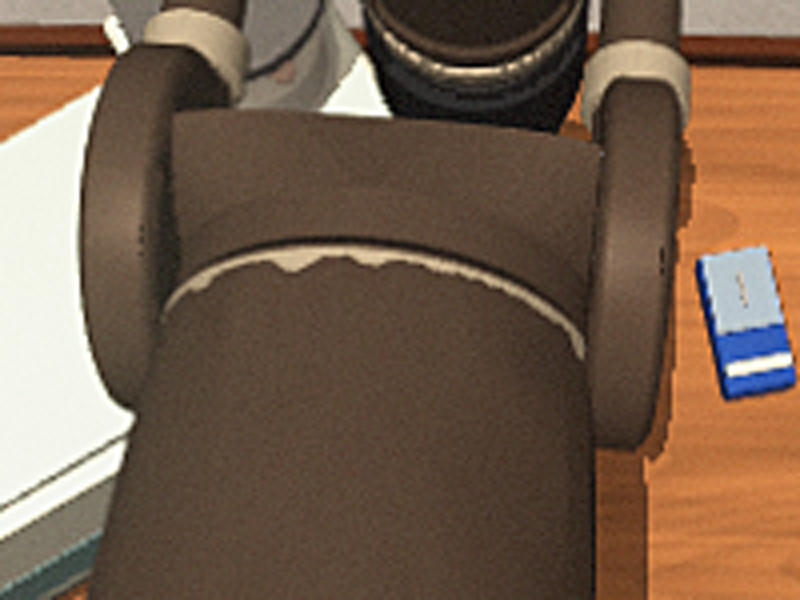

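```bash
python3 -m crank '[[0.5,0,0,0,-1],[0.5,0,0,0,-1],[0.5,0,0,0,-1],[0.5,0,0,0,-1],[0.5,0,0,0,-1],[0.5,0,0,0,-1],[0.5,0,0,0,-1],[0.5,0,0,0,-1]]' | head -1; python3 - <<'E'
from h import *
st(); goal(T(P,(-.13,-.018,.32))[0],np.degrees(P[2])+90)
E
```

```text
time_s: 9.05
tcp [ 0.7358 -0.001   0.2905] tower [ -19.8 -158.5  290.5] phi 96.8 j [-0.06  0.49  1.29 -0.    1.36 -1.75] F [ 0.4  0.5 -0.6] gap 0.499 gf 0.0 t 9.1
 [0.567 0.056 0.32 ] shift [0.4035, 0.1913, -0.0724] turn -0.442
```

```bash
python3 -m crank '[[0.5,0.1,0,-0.06,-0.1],[0.5,0.4,0.19,-0.073,-0.44],[0.5,0.4,0.19,-0.073,-0.44],[0.5,0.4,0.19,-0.073,-0.44],[0.5,0.4,0.19,-0.073,-0.44],[0.5,0.4,0.19,-0.073,-0.44],[0.5,0.4,0.19,-0.073,-0.44]]' | head -1; python3 - <<'E'
from h import *
st(); d=cam("wrist"); save(d,"w2.png")
print(proj(d,T(P,[(-.048,-.018,.196),(-.017,-.1095,.16),(-.017,-.1845,.16)])).round(1).tolist())
goal(T(P,(-.048,-.018,.173))[0],np.degrees(P[2])+90)
E
```

```text
time_s: 9.75
tcp [0.5696 0.0553 0.3221] tower [-127.8  -20.1  322.1] phi 123.1 j [ 0.02  0.14  1.68 -0.    1.32 -2.13] F [-0.   0.2 -0.6] gap 0.505 gf 0.0 t 9.8
[[286.2, 279.8], [206.8, 285.5], [143.5, 285.0]]
 [0.635 0.101 0.173] shift [-0.199, 0.0069, 0.3726] turn -0.003
```

View pics/w2.png

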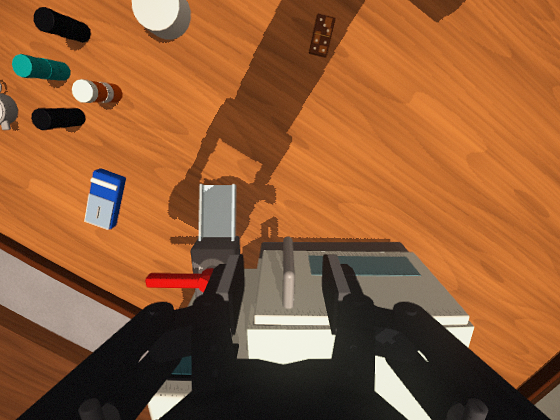

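The gate bar now lies crosswise, at (150..205, 281) perpendicular to the chute. The door bar shows at column 289, between the open fingers.

```bash
python3 -m crank '[[0.5,-0.1,0.011,0,0],[0.5,-0.199,0.011,0.1,0],[0.5,-0.199,0.011,0.2,0],[0.5,-0.199,0.011,0.3,0],[0.5,-0.199,0.011,0.373,0],[0.5,-0.199,0.011,0.373,0],[0.5,-0.199,0.011,0.373,0]]' 40| head -5; python3 -m crank '[[0,0,0,0,0],[0,0,0,0,0],[0,0,0,0,0],[0,0,0,0,0],[0,0,0,0,0]]' 40 | tail -c 300; python3 - <<'E'
from h import *
st()
H=np.array([0,.174])
for al in (10,20,30,40,50,60):
    a=-np.radians(al); r=np.array([-.048,-.19]); v=np.array([[np.cos(a),-np.sin(a)],[np.sin(a),np.cos(a)]])@r+H
    goal(T(P,(v[0],v[1],.173))[0],np.degrees(P[2])+90-al,al)
E
```

```text
time_s: 10.5
tool_pos: [0.6336, 0.1025, 0.1723]
tcp_rot: [0.896, -3.01, -0.0]
ft_force: [0.0, 0.1, 0.7]
finger_gap: 0.498
time_s: 11.0
tool_pos: [0.6344, 0.1044, 0.1759]
tcp_rot: [-0.896, 3.006, 0.002]
ft_force: [-0.3, 3.4, 6.1]
finger_gap: 0.129
gripper_force: 40.1
tcp [0.6344 0.1044 0.1759] tower [-46.7 -14.8 175.9] phi 123.2 j [ 0.09  0.41  1.65  0.    1.08 -2.06] F [-0.3  3.4  6.1] gap 0.129 gf 40.1 t 11.0
10 [0.601 0.094 0.173] shift [0.084, 0.0248, 0.0067] turn 0.165
20 [0.567 0.092 0.173] shift [0.1586, 0.0663, 0.0063] turn 0.332
30 [0.533 0.095 0.173] shift [0.2249, 0.1201, 0.0059] turn 0.498
40 [0.5   0.105 0.173] shift [0.2809, 0.1846, 0.0056] turn 0.665
50 [0.469 0.12  0.173] shift [0.3248, 0.2579, 0.0053] turn 0.832
60 [0.442 0.14  0.173] shift [0.3553, 0.3377, 0.0051] turn 0.998
```

```bash
python3 -m crank '[[0,0.042,0.01,0,0.083],[0,0.084,0.025,0,0.165],[0,0.122,0.044,0,0.25],[0,0.159,0.066,0,0.332],[0,0.193,0.092,0,0.415],[0,0.225,0.12,0,0.498],[0,0.254,0.151,0,0.58],[0,0.281,0.185,0,0.665],[0,0.304,0.22,0,0.75],[0,0.325,0.258,0,0.832],[0,0.342,0.297,0,0.915],[0,0.355,0.338,0,0.998],[0,0.355,0.338,0,0.998]]' 40 | tail -c 300; python3 - <<'E'
from h import *
st()
H=np.array([0,.174])
for al in (70,80,90,97,100,105):
    a=-np.radians(al); r=np.array([-.048,-.19]); v=np.array([[np.cos(a),-np.sin(a)],[np.sin(a),np.cos(a)]])@r+H
    goal(T(P,(v[0],v[1],.173))[0],np.degrees(P[2])+90-al,al)
E
```

```text
time_s: 12.3
tool_pos: [0.444, 0.1422, 0.1759]
tcp_rot: [0.722, 3.046, 0.015]
ft_force: [6.7, 8.6, -2.0]
finger_gap: 0.131
gripper_force: 40.7
tcp [0.444  0.1422 0.1759] tower [-185.2  121.4  175.9] phi 63.3 j [ 0.21  0.08  2.07  0.    0.98 -0.89] F [ 6.7  8.6 -2. ] gap 0.131 gf 40.7 t 12.3
70 [0.418 0.164 0.173] shift [0.0832, 0.0196, 0.0067] turn 0.167
80 [0.399 0.192 0.173] shift [0.1577, 0.0613, 0.0065] turn 0.334
90 [0.385 0.224 0.173] shift [0.2239, 0.1153, 0.0066] turn 0.5
97 [0.378 0.247 0.173] shift [0.2641, 0.1595, 0.0068] turn 0.617
100 [0.376 0.257 0.173] shift [0.2797, 0.1799, 0.0069] turn 0.667
105 [0.374 0.274 0.173] shift [0.3032, 0.2156, 0.0071] turn 0.75
```

```bash
python3 -m crank '[[0,0.042,0.007,0,0.083],[0,0.083,0.019,0,0.167],[0,0.121,0.038,0,0.25],[0,0.158,0.06,0,0.334],[0,0.192,0.087,0,0.417],[0,0.224,0.115,0,0.5],[0,0.25,0.143,0,0.58],[0,0.28,0.18,0,0.667],[0,0.28,0.18,0,0.667],[0,0.28,0.18,0,0.667]]' 40 | tail -c 300; python3 - <<'E'
from h import *
st()
E
```

```text
time_s: 13.3
tool_pos: [0.3797, 0.2557, 0.1759]
tcp_rot: [1.715, 2.617, 0.023]
ft_force: [13.9, 4.7, -4.9]
finger_gap: 0.13
gripper_force: 42.3
tcp [0.3797 0.2557 0.1759] tower [-176.6  251.5  175.9] phi 23.5 j [ 0.5   0.06  2.09 -0.01  0.98  0.09] F [13.9  4.7 -4.9] gap 0.13 gf 42.3 t 13.3
```

```bash
python3 -m crank '[[0.4,0,0,0,0],[0.4,0,0,0,0],[0.4,0,0,0,0],[0.4,0,0,-0.12,0],[0.4,0,0,-0.24,0],[0.4,0,0,-0.36,0],[0.4,0,0,-0.36,0]]' | tail -c 200; python3 - <<'E'
from h import *
st()
pts=np.array([(-46.7,-14.8),(-185.2,121.4),(-176.6,251.5)])
r=least_squares(lambda q:np.hypot(*(pts-q[:2]).T)-q[2],[0,172,196]).x; print(r)
v=pts[2]-r[:2]; v0=np.array([-48,-190]); print(np.degrees(np.arctan2(v0[1],v0[0])-np.arctan2(v[1],v[0]))%360)
goal((.44,-.22,.32),90)
E
```

```text
time_s: 14.0
tool_pos: [0.3758, 0.2548, 0.3246]
tcp_rot: [1.723, 2.618, 0.02]
ft_force: [0.7, 0.6, -0.4]
finger_gap: 0.4
gripper_force: 0.0
tcp [0.3758 0.2548 0.3246] tower [-180.3  253.   324.6] phi 23.3 j [ 0.5  -0.11  1.93 -0.    1.31  0.09] F [ 0.7  0.6 -0.4] gap 0.4 gf 0.0 t 14.0
[  3.03227942 174.29152496 195.52213283]
99.08064751681854
 [ 0.44 -0.22  0.32] shift [-1.1537, -0.3226, 0.0056] turn -1.111
```

```bash
python3 -m crank '[[0.6,-0.6,0,0,0],[0.6,-0.6,0,0,0],[0.6,-0.6,0,0,0],[0.6,-0.6,0,0,0],[0.6,-0.6,0,0,0],[0.6,-0.6,0,0,0],[0.6,-0.6,0,0,0]]' | head -2; python3 - <<'E'
from h import *
st()
dt=cam("top"); ds=cam("scene")
save(dt,"t3.png",(60,60,460,340),2)
S={}
for c,d in (("top",dt),("scene",ds)):
    for q in ("vial0","ramekin"):
        for r in bot.silhouettes(q,c):
            if r["confidence"]<.4: continue
            m=r["region"]; im=d["img"][m].mean(0).round().tolist(); ys,xs=np.where(m)
            print(c,q,np.round(r["at"]),round(r["confidence"],2),"area",m.sum(),"box",xs.min(),xs.max(),ys.min(),ys.max(),im)
            S[(c,q,tuple(np.round(r["at"])))]=m
def fit(kind,h,r0,r1,obs,x0):
    # fit cylinder hull silhouettes by IoU-like bbox/centroid of projected hull
    a=np.linspace(0,2*np.pi,40)
    def hullc(d,x,y):
        X=np.r_[np.c_[x+r0*np.cos(a),y+r0*np.sin(a),0*a],np.c_[x+r1*np.cos(a),y+r1*np.sin(a),0*a+h]]
        M=cv2.moments(cv2.convexHull(proj(d,X).astype(np.float32))); return np.array([M["m10"]/M["m00"],M["m01"]/M["m00"]])
    f=lambda q:np.r_[tuple(hullc(d,*q)-c for d,c in obs)]
    s=least_squares(f,x0); print(kind,s.x.round(4),"res",s.fun.round(1))
cen=lambda m:np.array([np.where(m)[1].mean(),np.where(m)[0].mean()])
def near(c,q,p): 
    k=[k for k in S if k[0]==c and k[1]==q and np.hypot(k[2][0]-p[0],k[2][1]-p[1])<12]; return [cen(S[k[0]] ) if False else cen(S[k0]) for k0 in k[:1]]
for n,q,pt,ps,h,r0,r1,x0 in [("A","vial0",(364,201),(243,285),.075,.014,.014,(.61,-.21)),("B","vial0",(432,267),(147,297),.075,.014,.014,(.467,-.365)),("ram","ramekin",(352,258),(206,262),.044,.032,.030,(.48,-.187))]:
    obs=[(dt,c) for c in near("top",q,pt)]+[(ds,c) for c in near("scene",q,ps)]
    if obs: fit(n,h,r0,r1,obs,x0)
E
```

```text
time_s: 14.7
tool_pos: [0.4664, 0.0319, 0.3158]
tcp [0.4664 0.0319 0.3158] tower [-226.9   16.9  315.8] phi 23.2 j [-0.03 -0.06  1.91  0.    1.3  -0.43] F [0.1 0.5 0.3] gap 0.602 gf 0.0 t 14.7
top vial0 [396. 194.] 0.62 area 175 box 387 405 189 202 [49.0, 132.0, 118.0]
top vial0 [430. 264.] 0.61 area 220 box 420 440 262 273 [169.0, 152.0, 137.0]
top vial0 [364. 202.] 0.58 area 159 box 354 370 195 207 [188.0, 176.0, 163.0]
top vial0 [396. 222.] 0.56 area 201 box 385 403 216 229 [37.0, 26.0, 21.0]
top vial0 [378. 175.] 0.45 area 202 box 368 386 168 184 [44.0, 29.0, 22.0]
scene vial0 [243. 284.] 0.78 area 320 box 236 248 270 300 [176.0, 134.0, 99.0]
scene vial0 [254. 305.] 0.69 area 415 box 249 262 289 322 [48.0, 34.0, 25.0]
scene vial0 [147. 295.] 0.6 area 356 box 138 154 284 314 [170.0, 130.0, 96.0]
scene vial0 [206. 296.] 0.59 area 336 box 199 212 281 310 [31.0, 25.0, 21.0]
scene vial0 [224. 306.] 0.57 area 373 box 219 232 293 324 [33.0, 121.0, 108.0]
scene ramekin [206. 262.] 0.84 area 617 box 193 219 250 278 [200.0, 189.0, 170.0]
A [ 0.6143 -0.2112] res [-0.2  0.2 -0.   0.4]
B [ 0.4634 -0.3685] res [-0.6 -0.1 -0.5  0.5]
ram [ 0.4816 -0.1876] res [0. 0.]
```

View pics/t3.png

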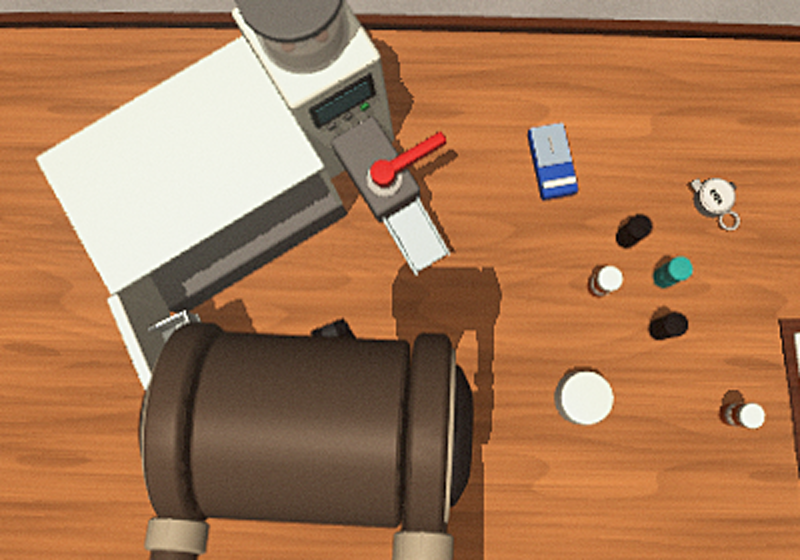

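The top view shows the gate bar crosswise and the door open about 100°, with the rack at (180,320) partly under the arm. The two amber vials are still standing at (606,280) and (745,415) in the crop.

```bash
python3 - <<'E'
from h import *
goal((.614,-.211,.16)); goal((.614,-.211,.058))
E
```

```text
[ 0.614 -0.211  0.16 ] shift [-0.708, 0.0945, 0.3918] turn 0
 [ 0.614 -0.211  0.058] shift [-0.708, 0.0945, 0.6468] turn 0
```

```bash
python3 -m crank '[[0.6,-0.708,0.0945,0.1,0],[0.6,-0.708,0.0945,0.2,0],[0.6,-0.708,0.0945,0.3,0],[0.6,-0.708,0.0945,0.39,0],[0.6,-0.708,0.0945,0.39,0],[0.6,-0.708,0.0945,0.39,0],[0.6,-0.708,0.0945,0.39,0],[0.6,-0.708,0.0945,0.39,0],[0.6,-0.708,0.0945,0.39,0],[0.6,-0.708,0.0945,0.5,0],[0.6,-0.708,0.0945,0.6,0],[0.6,-0.708,0.0945,0.647,0],[0.6,-0.708,0.0945,0.647,0],[0.6,-0.708,0.0945,0.647,0]]' | tail -c 300; python3 -m crank '[[0.2,0,0,0,0],[0.2,0,0,0,0],[0.2,0,0,0,0],[0.2,0,0,0,0],[0.2,0,0,0,0]]' 30 | tail -c 300; python3 - <<'E'
from h import *
st()
E
```

```text
time_s: 16.4
tool_pos: [0.6149, -0.2116, 0.0599]
tcp_rot: [1.724, 2.624, 0.001]
ft_force: [0.4, -0.7, 0.0]
finger_gap: 0.598
gripper_force: 0.0
time_s: 16.9
tool_pos: [0.6161, -0.2131, 0.0611]
tcp_rot: [1.725, 2.62, 0.002]
ft_force: [0.7, 0.3, 7.0]
finger_gap: 0.314
gripper_force: 29.5
tcp [ 0.6161 -0.2131  0.0611] tower [-236.2 -270.1   61.1] phi 23.3 j [-0.4   0.57  1.67  0.    0.9  -0.81] F [0.7 0.3 7. ] gap 0.314 gf 29.5 t 16.9
```

```bash
python3 - <<'E'
from h import *
goal(T(P,(-.11,.04,.34))[0])
E
```

```text
[0.551 0.115 0.34 ] shift [0.8161, 0.1789, -0.6989] turn 0
```

```bash
python3 -m crank '[[0.2,0,0,-0.05,0],[0.2,0,0,-0.15,0],[0.2,0,0,-0.25,0],[0.2,0,0,-0.37,0],[0.2,0,0,-0.5,0],[0.2,0.1,0.05,-0.6,0],[0.2,0.2,0.1,-0.69,0],[0.2,0.3,0.13,-0.69,0],[0.2,0.42,0.18,-0.69,0],[0.2,0.54,0.18,-0.69,0],[0.2,0.66,0.18,-0.69,0],[0.2,0.76,0.18,-0.69,0],[0.2,0.816,0.18,-0.69,0],[0.2,0.816,0.18,-0.69,0],[0.2,0.816,0.18,-0.69,0]]' 30 | tail -c 300; python3 - <<'E'
from h import *
st(); d=cam("wrist"); save(d,"w3.png",None,1.4)
a=np.radians(99.1); H=np.array([.003,.1743]); u=np.array([-np.sin(a),-np.cos(a)]); n=np.array([np.cos(a),-np.sin(a)])
for l in (52,112,172):
    q=H+u*l/1e3+n*.019; print(l,proj(d,T(P,[(*q,.161),(*q,.123)])).round(0).tolist())
print(proj(d,T(P,[(*(H),.208),(*(H+u*.224),.208)])).round(0).tolist())
E
```

```text
time_s: 18.4
tool_pos: [0.5509, 0.1157, 0.3347]
tcp_rot: [1.724, 2.624, 0.0]
ft_force: [-0.6, -0.1, -0.3]
finger_gap: 0.316
gripper_force: 29.7
tcp [0.5509 0.1157 0.3347] tower [-110.3   40.6  334.7] phi 23.4 j [ 0.13  0.12  1.68 -0.    1.34 -0.28] F [-0.6 -0.1 -0.3] gap 0.316 gf 29.7 t 18.4
52 [[322.0, 53.0], [318.0, 59.0]]
112 [[258.0, 54.0], [261.0, 60.0]]
172 [[194.0, 56.0], [204.0, 62.0]]
[[398.0, 16.0], [110.0, 23.0]]
```

View pics/w3.png

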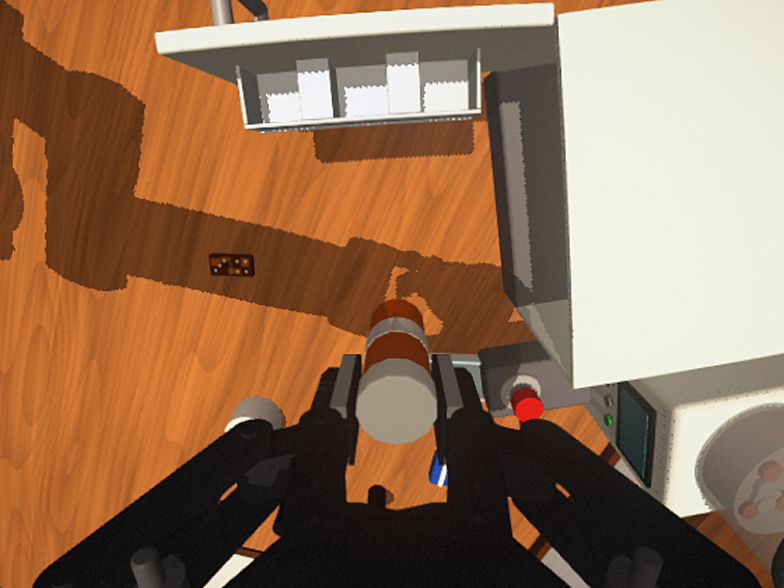

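```bash
python3 - <<'E'
from h import *
d=cam("wrist")
for n,p,z in [("FL",(246,128),.161),("FR",(481,115),.161),("BL",(237,66),.161),("BR",(478,48),.161),("div1L top",(299,60),.161),("div1R top",(329,58),.161),("div2L",(388,53),.161),("div2R",(417,52),.161),("div1Rfront",(333,118),.161),("div2Lfront",(386,112),.161),("panel free in top",(157,54),.208),("panel free out",(155,33),.208),("panel hinge out",(553,3),.208),("panel hinge in",(554,22),.208)]:
    w=inv(atz(d,(p[0]/1.4,p[1]/1.4),z))*1e3; print(n,w.round(1))
E
```

```text
FL [-195.7  154.7  161. ]
FR [-34.9 134.3 161. ]
BL [-191.  194.  161.]
BR [-31.8 176.  161. ]
div1L top [-149.3  189.5  161. ]
div1R top [-129.4  186.9  161. ]
div2L [-90.6 182.9 161. ]
div2R [-71.7 180.2 161. ]
div1Rfront [-134.8  149.8  161. ]
div2Lfront [-98.5 147.1 161. ]
panel free in top [-219.9  198.2  208. ]
panel free out [-217.6  208.9  208. ]
panel hinge out [  1.7 183.6 208. ]
panel hinge in [  1.4 174.1 208. ]
```

```bash
python3 - <<'E'
from h import *
d=cam("wrist"); p,R,f,s=pose()
save(d,"w3c.png",(230,210,330,330),5)
for c in [(283.6,286)]:
    w=atz(d,c,p[2]+.014); print((R.T@(w-p)*1e3).round(1))
for z in (-.014,.061):
    print(proj(d,p+R@np.array([0,0,z])))
E
```

```text
[  6.1   0.1 -14. ]
[[283.41091558 297.21630691]]
[[283.16697027 231.95821307]]
```

View pics/w3c.png

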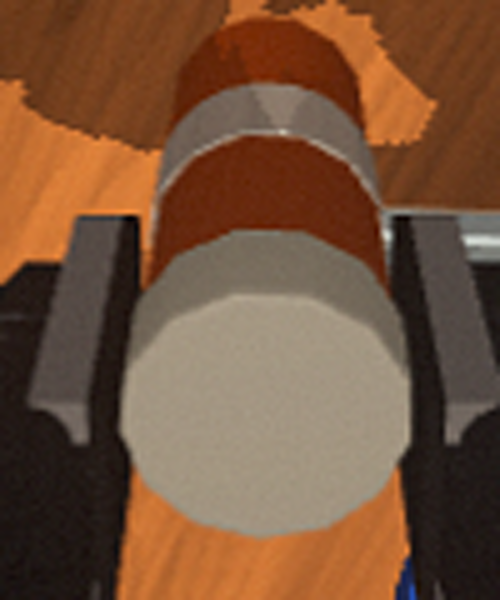

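```bash
python3 - <<'E'
from h import *
goal(T(P,(-.1731,.1708,.30))[0],26.3);goal(T(P,(-.1731,.1708,.186))[0],26.3)
E
```

```text
[0.427 0.19  0.3  ] shift [0.2965, -0.2115, 0.0853] turn -0.051
 [0.427 0.19  0.186] shift [0.2967, -0.2116, 0.3703] turn -0.051
```

```bash
python3 -m crank '[[0.2,0.1,-0.07,0.03,-0.02],[0.2,0.2,-0.14,0.08,-0.04],[0.2,0.2965,-0.2115,0.08,-0.05],[0.2,0.2965,-0.2115,0.085,-0.05],[0.2,0.2965,-0.2115,0.085,-0.05],[0.2,0.2965,-0.2115,0.14,-0.05],[0.2,0.2965,-0.2115,0.19,-0.05],[0.2,0.2965,-0.2115,0.22,-0.05],[0.2,0.2965,-0.2115,0.22,-0.05]]' 30 | tail -c 300; python3 - <<'E'
from h import *
st();goal(T(P,(-.1731,.1708,.186))[0],26.3); d=cam("wrist"); save(d,"w4.png",(130,100,430,320),2.6)
E
```

```text
time_s: 19.45
tool_pos: [0.4263, 0.1899, 0.2444]
tcp_rot: [-1.659, -2.666, 0.005]
ft_force: [-1.0, -1.0, -0.2]
finger_gap: 0.318
gripper_force: 29.8
tcp [0.4263 0.1899 0.2444] tower [-173.7  170.9  244.4] phi 26.2 j [ 0.33  0.    1.99 -0.    1.15 -0.13] F [-1.  -1.  -0.2] gap 0.318 gf 29.8 t 19.4
 [0.427 0.19  0.186] shift [-0.0002, 0.002, 0.1461] turn -0.002
```

View pics/w4.png

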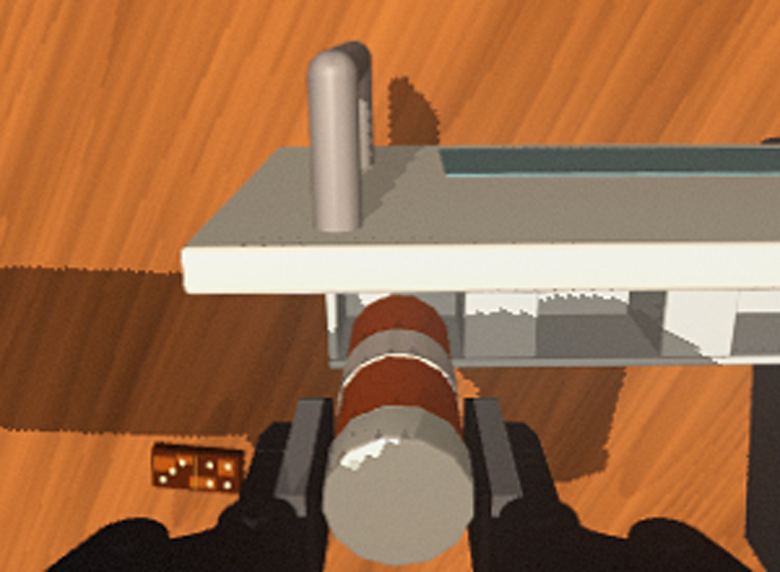

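```bash
python3 -m crank '[[0.2,0,0,0.04,0],[0.2,0,0,0.08,0],[0.2,0,0,0.12,0],[0.2,0,0,0.146,0],[0.2,0,0,0.15,0],[0.2,0,0,0.15,0]]' 30 | tail -c 250; python3 - <<'E'
from h import *
st()
E
```

```text
time_s: 20.1
tool_pos: [0.4269, 0.1912, 0.1866]
tcp_rot: [1.658, 2.668, 0.001]
ft_force: [-0.3, -0.6, -0.1]
finger_gap: 0.314
gripper_force: 29.8
tcp [0.4269 0.1912 0.1866] tower [-172.5  171.7  186.6] phi 26.3 j [ 0.33  0.07  2.05 -0.    1.02 -0.13] F [-0.3 -0.6 -0.1] gap 0.314 gf 29.8 t 20.1
```

```bash
python3 -m crank '[[0.2,0,0,0.005,0],[0.2,0,0,0.008,0],[0.2,0,0,0.008,0],[0.36,0,0,0.008,0],[0.46,0,0,0.008,0],[0.46,0,0,0.008,0],[0.46,0,0,-0.08,0],[0.46,0,0,-0.2,0],[0.46,0,0,-0.3,0],[0.46,0,0,-0.3,0]]' | tail -c 300; python3 - <<'E'
from h import *
st(); goal((.4634,-.3685,.31)); goal((.4634,-.3685,.059))
E
```

```text
time_s: 21.1
tool_pos: [0.4301, 0.1925, 0.3129]
tcp_rot: [1.653, 2.662, 0.016]
ft_force: [0.5, 0.3, 0.6]
finger_gap: 0.462
gripper_force: 0.0
tcp [0.4301 0.1925 0.3129] tower [-169.1  171.   312.9] phi 26.3 j [ 0.33 -0.07  1.91  0.    1.28 -0.13] F [0.5 0.3 0.6] gap 0.462 gf 0.0 t 21.1
 [ 0.463 -0.368  0.31 ] shift [-1.294, -0.5473, 0.0023] turn 0
 [ 0.463 -0.368  0.059] shift [-1.2929, -0.5557, 0.6297] turn 0
```

```bash
python3 -m crank '[[0.6,-0.65,-0.27,0,0],[0.6,-0.65,-0.27,0,0],[0.6,-0.65,-0.27,0,0],[0.6,-0.65,-0.27,0,0],[0.6,-0.65,-0.27,0,0],[0.6,-0.65,-0.27,0,0],[0.6,-0.65,-0.27,0,0],[0.6,-0.65,-0.27,0,0]]' | head -2; cat >> h.py <<'E'
def cylfit(q,h,r0,r1,x0,white=True,cams=("top","scene"),rgbmin=90):
    a=np.linspace(0,2*np.pi,40); ds={c:cam(c) for c in cams}
    def hc(d,x,y):
        X=np.r_[np.c_[x+r0*np.cos(a),y+r0*np.sin(a),0*a],np.c_[x+r1*np.cos(a),y+r1*np.sin(a),0*a+h]]
        M=cv2.moments(cv2.convexHull(proj(d,X).astype(np.float32))); return np.array([M["m10"]/M["m00"],M["m01"]/M["m00"]])
    obs=[]
    for c in cams:
        for r in bot.silhouettes(q,c):
            m=r["region"]; rgb=ds[c]["img"][m].mean(0); ys,xs=np.where(m); ce=np.array([xs.mean(),ys.mean()])
            if rgb[0]<rgbmin or np.hypot(*(ce-hc(ds[c],*x0)))>40: continue
            print(c,ce.round(1),round(r["confidence"],2),"area",m.sum()); obs.append((ds[c],ce)); break
    f=lambda z:np.r_[tuple(hc(d,*z)-c for d,c in obs)]
    s=least_squares(f,x0); print(q,s.x.round(4),"res",s.fun.round(1)); return s.x
E
python3 - <<'E'
from h import *
st(); x=cylfit("vial0",.075,.014,.014,(.4634,-.3685))
goal((*x,.31)); goal((*x,.059))
E
```

```text
time_s: 21.9
tool_pos: [0.4442, -0.09, 0.3052]
tcp [ 0.4442 -0.09    0.3052] tower [-312.4  -72.8  305.2] phi 26.2 j [-0.3  -0.09  1.95  0.    1.28 -0.75] F [ 0.8  0.2 -0.3] gap 0.602 gf 0.0 t 21.9
top [431.  267.3] 0.66 area 223
scene [146.3 299.3] 0.89 area 375
vial0 [ 0.4634 -0.3699] res [-0.7 -0.  -0.9  0.1]
 [ 0.463 -0.37   0.31 ] shift [-0.6509, -0.2709, -0.0109] turn 0
 [ 0.463 -0.37   0.059] shift [-0.6513, -0.2708, 0.6166] turn 0
```

```bash
python3 -m crank '[[0.6,-0.651,-0.271,0,0],[0.6,-0.651,-0.271,0.05,0],[0.6,-0.651,-0.271,0.1,0],[0.6,-0.651,-0.271,0.2,0],[0.6,-0.651,-0.271,0.3,0],[0.6,-0.651,-0.271,0.3,0],[0.6,-0.651,-0.271,0.3,0],[0.6,-0.651,-0.271,0.3,0],[0.6,-0.651,-0.271,0.4,0],[0.6,-0.651,-0.271,0.5,0],[0.6,-0.651,-0.271,0.57,0],[0.6,-0.651,-0.271,0.617,0],[0.6,-0.651,-0.271,0.617,0],[0.6,-0.651,-0.271,0.617,0]]' | tail -c 250; python3 -m crank '[[0.2,0,0,0,0],[0.2,0,0,0,0],[0.2,0,0,0,0],[0.2,0,0,0,0],[0.2,0,0,0,0]]' 30 | tail -c 250; python3 - <<'E'
from h import *
st(); goal(T(P,(-.11,.04,.34))[0])
E
```

```text
time_s: 23.5
tool_pos: [0.4642, -0.3705, 0.0605]
tcp_rot: [1.655, 2.669, 0.0]
ft_force: [0.8, -0.4, 0.7]
finger_gap: 0.601
gripper_force: 0.0
time_s: 24.0
tool_pos: [0.4646, -0.3723, 0.0616]
tcp_rot: [1.656, 2.665, -0.0]
ft_force: [0.7, 0.5, 6.1]
finger_gap: 0.319
gripper_force: 29.9
tcp [ 0.4646 -0.3723  0.0616] tower [-450.3 -320.    61.6] phi 26.3 j [-0.75  0.48  1.82  0.    0.84 -1.21] F [0.7 0.5 6.1] gap 0.319 gf 29.9 t 24.0
 [0.551 0.115 0.34 ] shift [0.9946, 0.7361, -0.6979] turn 0
```

```bash
python3 -m crank '[[0.2,0,0,-0.1,0],[0.2,0,0,-0.22,0],[0.2,0,0,-0.34,0],[0.2,0,0,-0.46,0],[0.2,0.08,0.06,-0.57,0],[0.2,0.16,0.12,-0.69,0],[0.2,0.25,0.2,-0.69,0],[0.2,0.35,0.28,-0.69,0],[0.2,0.45,0.36,-0.69,0],[0.2,0.55,0.44,-0.69,0],[0.2,0.65,0.52,-0.69,0],[0.2,0.75,0.6,-0.69,0],[0.2,0.85,0.68,-0.69,0],[0.2,0.93,0.72,-0.69,0],[0.2,0.994,0.736,-0.69,0],[0.2,0.994,0.736,-0.69,0],[0.2,0.994,0.736,-0.69,0]]' 30 | tail -c 250; python3 - <<'E'
from h import *
st(); d=cam("wrist"); save(d,"w5.png",None,1.4); p,R,f,s=pose()
print(proj(d,p+R@np.array([0,0,-.014])))
E
```

```text
time_s: 25.7
tool_pos: [0.5502, 0.116, 0.3352]
tcp_rot: [1.655, 2.67, -0.001]
ft_force: [-0.3, -0.6, -0.7]
finger_gap: 0.319
gripper_force: 29.7
tcp [0.5502 0.116  0.3352] tower [-110.7   41.2  335.2] phi 26.4 j [ 0.13  0.12  1.68 -0.    1.34 -0.33] F [-0.3 -0.6 -0.7] gap 0.319 gf 29.7 t 25.7
[[283.11261898 298.55231992]]
```

View pics/w5.png

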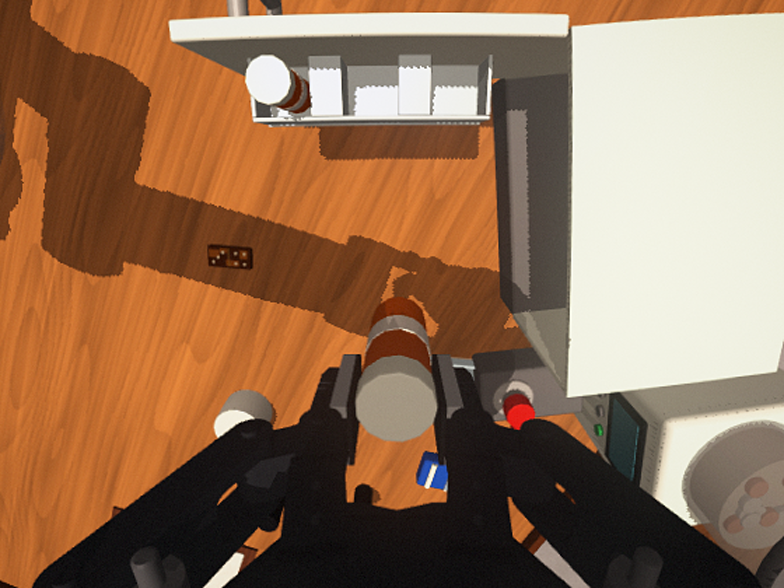

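Vial A stands in the free-edge pocket, with its cap at (271,80). The pocket nearest the hinge, at (460,90), and the middle one are empty.

```bash
python3 - <<'E'
from h import *
d=cam("wrist")
for n,p in [("FL",(256,124)),("FR",(492,122)),("BR",(491,55)),("div2R",(431,56)),("div2L",(401,57)),("div1R",(341,57)),("div1L",(310,58))]:
    print(n,(inv(atz(d,(p[0]/1.4,p[1]/1.4),.161))*1e3).round(1))
c=atz(d,(397/1.4,402/1.4),pose()[0][2]+.014); print((pose()[1].T@(c-pose()[0])*1e3).round(1))
t=(-.0540,.1587-.0023)
goal(T(P,(*t,.245))[0],26.3);goal(T(P,(*t,.186))[0],26.3)
E
```

```text
FL [-195.2  152.3  161. ]
FR [-33.3 133.4 161. ]
BR [-31.4 175.5 161. ]
div2R [-71.  179.3 161. ]
div2L [-90.7 181.1 161. ]
div1R [-130.1  186.1  161. ]
div1L [-150.6  188.2  161. ]
[  5.9   0.1 -14. ]
 [0.534 0.243 0.245] shift [0.3067, 0.1062, 0.2255] turn -0.001
 [0.534 0.243 0.186] shift [0.3068, 0.1063, 0.373] turn -0.001
```

```bash
python3 -m crank '[[0.2,0.1,0.04,0.03,0],[0.2,0.2,0.08,0.06,0],[0.2,0.3067,0.106,0.08,0],[0.2,0.3067,0.106,0.08,0],[0.2,0.3067,0.106,0.14,0],[0.2,0.3067,0.106,0.2,0],[0.2,0.3067,0.106,0.225,0],[0.2,0.3067,0.106,0.225,0],[0.2,0.3067,0.106,0.225,0]]' 30 | tail -c 250; python3 - <<'E'
from h import *
st();goal(T(P,(-.0540,.1564,.186))[0],26.3); d=cam("wrist"); save(d,"w6.png",(130,100,430,320),2.6)
E
```

```text
time_s: 26.7
tool_pos: [0.5351, 0.2435, 0.2461]
tcp_rot: [1.659, 2.667, 0.001]
ft_force: [0.7, 0.1, -0.0]
finger_gap: 0.317
gripper_force: 29.7
tcp [0.5351 0.2435 0.2461] tower [-53.3 156.1 246.1] phi 26.2 j [ 0.35  0.24  1.72 -0.    1.18 -0.1 ] F [ 0.7  0.1 -0. ] gap 0.317 gf 29.7 t 26.7
 [0.534 0.243 0.186] shift [0.0005, -0.0019, 0.1502] turn -0.001
```

View pics/w6.png

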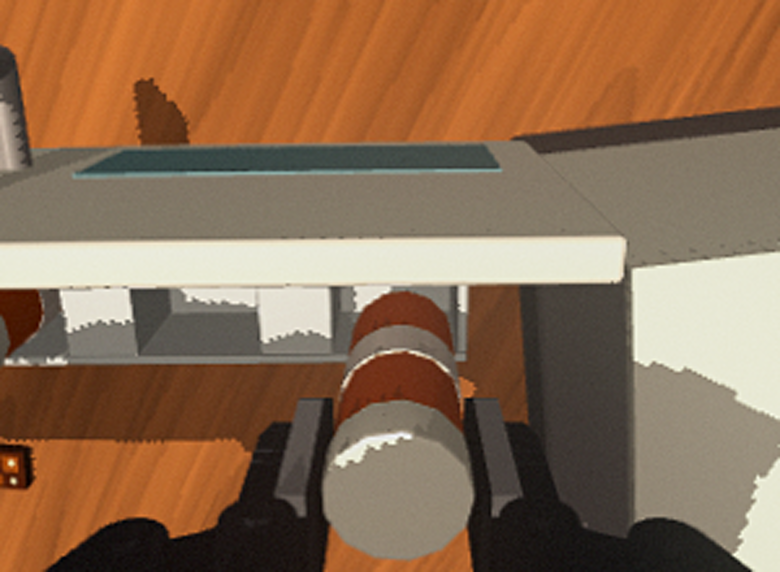

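```bash
python3 -m crank '[[0.2,0,-0.005,0,0],[0.2,0,-0.005,0.05,0],[0.2,0,-0.005,0.1,0],[0.2,0,-0.005,0.146,0],[0.2,0,-0.005,0.155,0],[0.2,0,-0.005,0.159,0],[0.2,0,-0.005,0.159,0]]' 30 | tail -c 250;  python3 -m crank '[[0.36,0,0,0,0],[0.46,0,0,0,0],[0.46,0,0,0,0],[0.46,0,0,-0.08,0],[0.46,0,0,-0.2,0],[0.46,0,0,-0.3,0],[0.46,0,0,-0.3,0]]' | tail -c 250; python3 - <<'E'
from h import *
st(); goal(T(P,(-.15,.05,.34))[0])
E
```

```text
time_s: 27.45
tool_pos: [0.5332, 0.2437, 0.1843]
tcp_rot: [1.656, 2.668, 0.002]
ft_force: [-1.3, -0.0, 5.1]
finger_gap: 0.318
gripper_force: 29.5
time_s: 28.15
tool_pos: [0.5364, 0.245, 0.3096]
tcp_rot: [1.653, 2.661, 0.018]
ft_force: [0.8, 1.2, 0.2]
finger_gap: 0.464
gripper_force: 0.0
tcp [0.5364 0.245  0.3096] tower [-51.4 156.6 309.6] phi 26.3 j [ 0.35  0.18  1.66  0.    1.29 -0.1 ] F [0.8 1.2 0.2] gap 0.464 gf 0.0 t 28.1
 [0.513 0.102 0.34 ] shift [-0.2946, -0.2112, -0.0785] turn 0
```

```bash
python3 -m crank '[[0.46,-0.295,-0.211,-0.078,0],[0.46,-0.295,-0.211,-0.078,0],[0.46,-0.295,-0.211,-0.078,0],[0.46,-0.295,-0.211,-0.078,0],[0.46,-0.295,-0.211,-0.078,0]]' | head -1; python3 - <<'E'
from h import *
st(); d=cam("wrist")
for r in bot.silhouettes("vial0","wrist"):
    m=r["region"]; ys,xs=np.where(m); rgb=d["img"][ys,xs].astype(int)
    w=rgb.min(1)>140; print(np.round(r["at"]),round(r["confidence"],2),m.sum(),"box",xs.min(),xs.max(),ys.min(),ys.max(),"cap px",xs[w].mean().round(1),ys[w].mean().round(1))
for n,q in (("p2",(-.1728,.1731)),("p0",(-.0537,.1586))): print(n,proj(d,T(P,[(*q,.198),(*q,.185),(*q,.123)])).round(1).tolist())
Rm=inv; b=(-.1766,.2515)
goal(T(P,(*b,.32))[0],25);goal(T(P,(*b,.173))[0],25)
E
```

```text
time_s: 28.65
tcp [0.509  0.0995 0.3328] tower [-154.2   50.   332.8] phi 26.2 j [ 0.11  0.03  1.78  0.    1.33 -0.35] F [ 0.4  0.7 -0.2] gap 0.46 gf 0.0 t 28.6
[249.  65.] 0.89 1212 box 226 264 43 84 cap px 243.1 60.5
[380.  65.] 0.79 1423 box 354 403 43 83 cap px 386.4 59.9
[307.  36.] 0.61 14644 box 174 459 0 93 cap px 310.9 42.3
[284. 356.] 0.52 176 box 275 288 348 363 cap px nan nan
p2 [[241.7, 60.6], [243.7, 62.9], [251.1, 71.3]]
p0 [[387.7, 61.0], [382.6, 63.2], [363.9, 71.4]]
 [0.38  0.256 0.32 ] shift [0.4898, -0.118, 0.0309] turn 0.022
 [0.38  0.256 0.173] shift [0.4894, -0.1178, 0.3984] turn 0.022<stdin>:5: RuntimeWarning: Mean of empty slice.
  ret = ret.dtype.type(ret / rcount)
```

```bash
python3 -m crank '[[0.5,0.12,-0.03,0.03,0.02],[0.5,0.24,-0.06,0.03,0.02],[0.5,0.36,-0.09,0.03,0.02],[0.5,0.49,-0.118,0.03,0.02],[0.5,0.49,-0.118,0.03,0.02],[0.5,0.49,-0.118,0.1,0.02],[0.5,0.49,-0.118,0.2,0.02],[0.5,0.49,-0.118,0.3,0.02],[0.5,0.49,-0.118,0.39,0.02],[0.5,0.49,-0.118,0.39,0.02],[0.5,0.49,-0.118,0.39,0.02]]' 40 | tail -c 250;  python3 -m crank '[[0,0,0,0,0],[0,0,0,0,0],[0,0,0,0,0],[0,0,0,0,0],[0,0,0,0,0]]' 40 | tail -c 250; python3 - <<'E'
from h import *
st()
H=np.array([.003,.1743]); p=inv(pose()[0])[:2]-H; a0=np.degrees(np.arctan2(-.19,-.048)-np.arctan2(p[1],p[0]))%360; print(a0,np.hypot(*p))
for al in (90,80,70,60,50,40,38):
    a=-np.radians(al-a0); v=np.array([[np.cos(a),-np.sin(a)],[np.sin(a),np.cos(a)]])@p+H
    goal(T(P,(v[0],v[1],pose()[0][2]))[0],pose()[2]+(a0-al),al)
E
```

```text
time_s: 29.85
tool_pos: [0.3796, 0.2554, 0.1765]
tcp_rot: [-1.683, -2.651, 0.003]
ft_force: [-0.8, 0.5, 0.9]
finger_gap: 0.506
gripper_force: 0.0
time_s: 30.35
tool_pos: [0.3774, 0.2547, 0.1787]
tcp_rot: [-1.684, -2.647, 0.007]
ft_force: [-9.6, -2.4, 8.0]
finger_gap: 0.125
gripper_force: 39.0
tcp [0.3774 0.2547 0.1787] tower [-179.   252.   178.7] phi 25.1 j [0.5  0.06 2.07 0.   1.01 0.06] F [-9.6 -2.4  8. ] gap 0.125 gf 39.0 t 30.4
98.93034214206642 0.19787001606604057
90 [0.385 0.225 0.179] shift [-0.0758, -0.0139, -0.0] turn -0.149
80 [0.399 0.193 0.179] shift [-0.162, -0.0154, -0.0001] turn -0.316
70 [0.419 0.165 0.179] shift [-0.2471, -0.0018, -0.0003] turn -0.482
60 [0.443 0.14  0.179] shift [-0.3286, 0.0263, -0.0006] turn -0.649
50 [0.471 0.12  0.179] shift [-0.404, 0.0682, -0.001] turn -0.816
40 [0.502 0.105 0.179] shift [-0.471, 0.1225, -0.0014] turn -0.982
38 [0.508 0.102 0.179] shift [-0.4832, 0.1347, -0.0015] turn -1.016
```

```bash
python3 -m crank '[[0,-0.035,-0.008,0,-0.07],[0,-0.076,-0.014,0,-0.149],[0,-0.119,-0.016,0,-0.232],[0,-0.162,-0.015,0,-0.316],[0,-0.205,-0.01,0,-0.4],[0,-0.247,-0.002,0,-0.482],[0,-0.289,0.011,0,-0.566],[0,-0.329,0.026,0,-0.649],[0,-0.367,0.046,0,-0.732],[0,-0.404,0.068,0,-0.816],[0,-0.438,0.094,0,-0.9],[0,-0.471,0.1225,0,-0.982],[0,-0.471,0.1225,0,-0.982]]' 40 | tail -c 250; python3 - <<'E'
from h import *
st()
H=np.array([.003,.1743]); p=inv(pose()[0])[:2]-H; a0=np.degrees(np.arctan2(-.19,-.048)-np.arctan2(p[1],p[0]))%360; print(a0,np.hypot(*p))
for al in (30,20,10,3,0):
    a=-np.radians(al-a0); v=np.array([[np.cos(a),-np.sin(a)],[np.sin(a),np.cos(a)]])@p+H
    goal(T(P,(v[0],v[1],pose()[0][2]))[0],pose()[2]+(a0-al),al)
E
```

```text
time_s: 31.65
tool_pos: [0.5065, 0.1033, 0.1787]
tcp_rot: [0.163, 3.134, -0.004]
ft_force: [-1.6, -5.6, 2.9]
finger_gap: 0.125
gripper_force: 41.4
tcp [0.5065 0.1033 0.1787] tower [-154.2   54.6  178.7] phi 84.1 j [ 0.12  0.18  1.94 -0.    1.02 -1.35] F [-1.6 -5.6  2.9] gap 0.125 gf 41.4 t 31.6
38.53410825914792 0.19764075626371794
30 [0.535 0.096 0.179] shift [-0.0726, -0.0118, 0.0003] turn -0.142
20 [0.569 0.092 0.179] shift [-0.1587, -0.0117, 0.0005] turn -0.309
10 [0.603 0.095 0.179] shift [-0.2435, 0.0033, 0.0007] turn -0.476
3 [0.627 0.1   0.179] shift [-0.3007, 0.0225, 0.0009] turn -0.592
0 [0.637 0.103 0.179] shift [-0.3244, 0.0329, 0.0009] turn -0.642
```

```bash
python3 -m crank '[[0,-0.036,-0.008,0,-0.07],[0,-0.073,-0.012,0,-0.142],[0,-0.116,-0.013,0,-0.225],[0,-0.159,-0.012,0,-0.309],[0,-0.201,-0.006,0,-0.392],[0,-0.243,0.003,0,-0.476],[0,-0.275,0.013,0,-0.54],[0,-0.3,0.0225,0,-0.592],[0,-0.314,0.028,0,-0.62],[0,-0.324,0.033,0,-0.64],[0,-0.33,0.034,0,-0.65],[0,-0.33,0.034,0,-0.65],[0,-0.33,0.034,0,-0.65]]' 40 | tail -c 250; python3 - <<'E'
from h import *
st()
E
```

```text
time_s: 32.95
tool_pos: [0.629, 0.1, 0.1788]
tcp_rot: [0.888, -2.991, 0.007]
ft_force: [-21.6, -14.1, 16.8]
finger_gap: 0.126
gripper_force: 43.3
tcp [0.629  0.1    0.1788] tower [-53.6 -15.4 178.8] phi 123.1 j [ 0.09  0.41  1.64 -0.01  1.11 -2.05] F [-21.6 -14.1  16.8] gap 0.126 gf 43.3 t 33.0
```

```bash
python3 -m crank '[[0.4,0,0,0,0],[0.4,0,0,0,0],[0.4,0,0,0,0],[0.4,0,0,-0.12,0],[0.4,0,0,-0.24,0],[0.4,0,0,-0.36,0],[0.4,0.2,-0.1,-0.36,0],[0.4,0.5,-0.5,-0.36,0],[0.4,0.5,-0.5,-0.36,0],[0.4,0.5,-0.5,-0.36,0],[0.4,0.5,-0.5,-0.36,0],[0.4,0.5,-0.5,-0.36,0],[0.4,0.5,-0.5,-0.36,0]]' | tail -c 250; python3 - <<'E'
from h import *
st(); t=cam("top"); s=cam("scene"); save(t,"t_cl.png"); save(s,"s_cl.png")
for n,new,(x0,y0,x1,y1) in [("scene0",s,(305,130,350,200)),("top0",t,(110,135,235,220))]:
    o=cv2.imread(f"pics/{n}.png")[y0:y1,x0:x1].astype(int); w=cv2.cvtColor(new["img"],cv2.COLOR_RGB2BGR)[y0:y1,x0:x1].astype(int)
    df=np.abs(o-w).max(2); print(n,(df>40).sum(),df.size); ys,xs=np.where(df>40); print(xs.min()+x0,xs.max()+x0,ys.min()+y0,ys.max()+y0)
    sh=cv2.phaseCorrelate(o.mean(2).astype(np.float32),w.mean(2).astype(np.float32)); print(sh)
E
```

```text
time_s: 34.25
tool_pos: [0.5781, -0.176, 0.3213]
tcp_rot: [-0.885, 3.014, -0.004]
ft_force: [0.5, -0.3, 0.1]
finger_gap: 0.401
gripper_force: 0.0
tcp [ 0.5781 -0.176   0.3213] tower [-247.6 -218.2  321.3] phi 122.7 j [-0.37  0.21  1.6  -0.    1.33 -2.51] F [ 0.5 -0.3  0.1] gap 0.401 gf 0.0 t 34.2
scene0 153 3150
305 338 149 199
((0.8494874322676615, 0.04466341462367751), 0.9696358404041808)
top0 561 10625
129 234 146 215
((0.4041793121360939, -0.5997608949936222), 0.8870750491672093)
```

```bash
python3 - <<'E'
from h import *
t=cam("top"); s=cam("scene")
for c,d in (("top",t),("scene",s)):
    o=cv2.imread(f"pics/{c}0.png").mean(2).astype(np.float32); w=cv2.cvtColor(d["img"],cv2.COLOR_RGB2BGR).mean(2).astype(np.float32)
    for y in (-.045,0.0,.06,.13):
        xs=np.arange(-.03,.012,.002); q=proj(d,T(P,[(x,y,.208) for x in xs])).astype(np.float32)
        for n,im in (("old",o),("new",w)): print(c,y,n,cv2.remap(im,q[None,:,0],q[None,:,1],cv2.INTER_LINEAR)[0].astype(int).tolist())
E
```

```text
top -0.045 old [99, 97, 99, 97, 97, 99, 86, 151, 225, 233, 227, 230, 220, 127, 63, 126, 215, 230, 225, 227, 226]
top -0.045 new [113, 113, 114, 115, 114, 114, 111, 107, 106, 186, 247, 243, 240, 242, 222, 187, 227, 242, 240, 240, 239]
top 0.0 old [96, 100, 101, 100, 98, 98, 88, 113, 196, 234, 229, 226, 230, 192, 122, 133, 209, 232, 228, 226, 227]
top 0.0 new [113, 113, 108, 118, 114, 116, 114, 107, 100, 165, 246, 244, 241, 242, 229, 194, 222, 242, 241, 240, 240]
top 0.06 old [97, 97, 97, 100, 100, 100, 99, 94, 147, 219, 232, 227, 228, 223, 156, 106, 204, 230, 227, 225, 225]
top 0.06 new [113, 115, 114, 115, 115, 117, 114, 111, 98, 167, 235, 245, 242, 243, 229, 171, 222, 242, 241, 240, 240]
top 0.13 old [98, 97, 99, 98, 102, 99, 101, 99, 88, 163, 228, 232, 227, 228, 228, 158, 190, 226, 228, 225, 225]
top 0.13 new [110, 112, 112, 113, 114, 113, 114, 114, 105, 157, 228, 245, 240, 242, 242, 190, 214, 240, 240, 240, 240]
scene -0.045 old [177, 178, 178, 179, 178, 172, 138, 151, 191, 238, 242, 242, 240, 221, 172, 157, 197, 235, 242, 242, 242]
scene -0.045 new [177, 177, 177, 177, 177, 177, 176, 151, 136, 147, 223, 238, 242, 241, 239, 208, 217, 235, 242, 242, 242]
scene 0.0 old [121, 120, 120, 120, 121, 120, 117, 127, 154, 226, 240, 242, 241, 238, 190, 172, 191, 231, 240, 241, 240]
scene 0.0 new [124, 122, 121, 121, 121, 121, 120, 119, 120, 137, 201, 237, 242, 242, 242, 231, 215, 233, 239, 241, 241]
scene 0.06 old [123, 122, 122, 120, 120, 119, 118, 119, 151, 198, 234, 241, 242, 241, 209, 187, 182, 226, 239, 241, 241]
scene 0.06 new [122, 122, 122, 121, 121, 121, 121, 119, 124, 146, 216, 237, 243, 243, 242, 223, 204, 229, 238, 241, 241]
scene 0.13 old [138, 139, 140, 141, 141, 141, 138, 129, 129, 156, 223, 239, 243, 242, 239, 225, 195, 221, 237, 241, 241]
scene 0.13 new [138, 140, 141, 141, 141, 141, 138, 130, 129, 150, 204, 230, 242, 242, 240, 227, 198, 222, 237, 241, 241]
```

```bash
python3 -m crank '[[1,0,0,0,1],[1,0,0,0,1],[1,0,0,0,1],[1,0,0,0,1],[1,0,0,0,1],[1,0,0,0,1],[1,0,0,0,1],[1,0,0,0,1]]' | head -1; python3 - <<'E'
from h import *
st(); x=cylfit("ramekin",.044,.032,.030,(.481,-.188),cams=("top","scene"))
goal((.481,-.188,.13),33.3); goal((.481,-.188,.017),33.3)
E
```

```text
time_s: 35.25
tcp [ 0.5788 -0.1696  0.3209] tower [-243.5 -213.3  320.9] phi 63.2 j [-0.36  0.21  1.61  0.    1.33 -1.46] F [-0.6 -0.1 -0.2] gap 0.998 gf 0.0 t 35.2
top [343.6 255. ] 0.49 area 167
scene [205.6 264.3] 0.61 area 635
ramekin [ 0.4875 -0.1798] res [ 2.9  0.5  4.  -1.1]
 [ 0.481 -0.188  0.13 ] shift [0.1982, -0.1484, 0.4772] turn 0.499
 [ 0.481 -0.188  0.017] shift [0.1982, -0.1485, 0.7597] turn 0.499
```

```bash
python3 -m crank '[[1,0.1,-0.07,0.1,0.13],[1,0.198,-0.148,0.2,0.26],[1,0.198,-0.148,0.3,0.39],[1,0.198,-0.148,0.4,0.5],[1,0.198,-0.148,0.477,0.5],[1,0.198,-0.148,0.57,0.5],[1,0.198,-0.148,0.66,0.5],[1,0.198,-0.148,0.72,0.5],[1,0.198,-0.148,0.757,0.5],[1,0.198,-0.148,0.757,0.5],[1,0.198,-0.148,0.757,0.5]]' 20 | tail -c 250; python3 -m crank '[[0.6,0,0,0,0],[0.6,0,0,0,0],[0.6,0,0,0,0],[0.6,0,0,0,0]]' 20| tail -c 250; python3 - <<'E'
from h import *
st()
E
```

```text
time_s: 36.55
tool_pos: [0.4817, -0.1887, 0.0187]
tcp_rot: [1.497, 2.761, 0.0]
ft_force: [0.2, 0.2, 0.0]
finger_gap: 1.0
gripper_force: 0.0
time_s: 36.95
tool_pos: [0.4823, -0.1891, 0.02]
tcp_rot: [1.497, 2.758, 0.0]
ft_force: [-1.0, -0.1, 6.7]
finger_gap: 0.735
gripper_force: 21.4
tcp [ 0.4823 -0.1891  0.02  ] tower [-334.9 -176.6   20. ] phi 33.0 j [-0.46  0.44  2.    0.    0.69 -1.03] F [-1.  -0.1  6.7] gap 0.735 gf 21.4 t 37.0
```

```bash
python3 - <<'E'
from h import *
goal(T(P,(.07,.23,.30))[0],33.3)
E
python3 -m crank '[[0.6,0,0,-0.05,0],[0.6,0,0,-0.15,0],[0.6,0,0,-0.27,0],[0.6,0,0,-0.39,0],[0.6,0,0,-0.51,0],[0.6,0,0,-0.62,0],[0.6,0,0,-0.7,0],[0.6,0,0,-0.7,0]]' 20| tail -c 250; python3 - <<'E'
from h import *
st();goal(T(P,(.07,.23,.30))[0],33.3)
E
```

```text
[0.598 0.373 0.3  ] shift [1.019, 1.0091, -0.7011] turn -0.004
time_s: 37.75
tool_pos: [0.484, -0.1899, 0.305]
tcp_rot: [1.492, 2.75, 0.001]
ft_force: [0.1, 0.5, -1.3]
finger_gap: 0.727
gripper_force: 23.4
tcp [ 0.484  -0.1899  0.305 ] tower [-333.9 -178.2  305. ] phi 33.0 j [-0.46  0.04  1.82  0.    1.26 -1.03] F [ 0.1  0.5 -1.3] gap 0.727 gf 23.4 t 37.8
 [0.598 0.373 0.3  ] shift [1.0249, 1.0054, 0.0075] turn -0.004
```

```bash
python3 -m crank '[[0.6,0.12,0.04,0,0],[0.6,0.24,0.08,0,0],[0.6,0.36,0.12,0,0],[0.6,0.48,0.16,0,0],[0.6,0.6,0.2,0,0],[0.6,0.72,0.24,0,0],[0.6,0.84,0.28,0,0],[0.6,0.94,0.31,0,0],[0.6,1,0.33,0,0],[0.6,1,0.33,0,0],[0.6,1,0.33,0,0],[0.6,1,0.33,0,0]]' 20| tail -c 100; python3 - <<'E'
from h import *
st();goal(T(P,(.07,.225,.275))[0],33.3)
E
```

```text
tcp_rot: [-1.499, -2.76, 0.003]
ft_force: [-0.1, -0.4, -1.1]
finger_gap: 0.728
gripper_force: 23.4
tcp [0.3732 0.2178 0.2972] tower [-202.8  223.5  297.2] phi 33.0 j [ 0.43 -0.13  2.   -0.    1.27 -0.15] F [-0.1 -0.4 -1.1] gap 0.728 gf 23.4 t 39.0
 [0.6   0.369 0.275] shift [0.0074, 0.6819, 0.0544] turn -0.005
```

```bash
python3 -m crank '[[0.6,0,0.1,0,0],[0.6,0,0.22,0,0],[0.6,0,0.34,0,0],[0.6,0,0.46,0,0],[0.6,0,0.58,0,0],[0.6,0.005,0.68,0.03,0],[0.6,0.007,0.68,0.05,0],[0.6,0.007,0.68,0.055,0],[0.6,0.007,0.68,0.055,0],[0.6,0.007,0.68,0.055,0]]' 20| tail -c 100; python3 -m crank '[[0.6,-0.03,0,0.05,0],[0.6,-0.055,0,0.09,0],[0.6,-0.055,0,0.105,0],[0.6,-0.055,0,0.1125,0],[0.6,-0.047,0,0.122,0],[0.6,-0.039,0,0.132,0],[0.6,-0.034,0,0.143,0],[0.6,-0.029,0,0.1545,0],[0.6,-0.029,0,0.1545,0]]' 20| tail -c 250; python3 - <<'E'
from h import *
st()
E
```

```text
72]
tcp_rot: [1.499, 2.76, 0.001]
ft_force: [-0.4, 0.3, -0.5]
finger_gap: 0.734
gripper_force: 23.3
time_s: 40.85
tool_pos: [0.6057, 0.361, 0.2138]
tcp_rot: [-1.497, -2.761, -0.002]
ft_force: [-1.2, 1.4, 1.7]
finger_gap: 0.725
gripper_force: 21.3
tcp [0.6057 0.361  0.2138] tower [ 70.2 215.5 213.8] phi 33.1 j [ 0.48  0.49  1.45  0.    1.2  -0.1 ] F [-1.2  1.4  1.7] gap 0.725 gf 21.3 t 40.9
```

```bash
cat >> h.py <<'E'
def tilt():
    """tilt of held ramekin: 0 = mouth down, 180 = upright; mouth swings towards tool -x"""
    d=cam("wrist"); p,R,f,s=pose(); rs=bot.silhouettes("ramekin","wrist")
    print([(np.round(r["at"]).tolist(),round(r["confidence"],2),int(r["region"].sum())) for r in rs][:3])
    c=proj(d,p+R@np.array([0,0,0]))[0]; rs=[r for r in rs if np.hypot(*(np.array(r["at"])-c))<110]
    if not rs: return
    m=rs[0]["region"]; a=np.linspace(0,2*np.pi,48); best=[]
    for th in range(-15,200,5):
        for dl in (-.005,.0,.005,.01):
            for ox in (-.008,-.004,0,.004,.008):
                # pivot at tool (ox,0,-dl); local: u=-tool x, up=-tool z, mouth plane at up=-(.020+dl)
                X=[]
                for r,h in ((.032,-(.020+dl)),(.030,.024-dl)):
                    u=r*np.cos(a); v=r*np.sin(a); t=np.radians(th)
                    uu=u*np.cos(t)-h*np.sin(t); hh=u*np.sin(t)+h*np.cos(t)
                    X.append(np.c_[ox-uu,v,-dl-hh])
                X=np.vstack(X)@R.T+p; M=np.zeros((420,560),np.uint8)
                cv2.fillConvexPoly(M,cv2.convexHull(proj(d,X).round().astype(np.int32)),1); M=M>0
                best.append(((M&m).sum()/(M|m).sum(),th,dl,ox))
    best.sort(reverse=True); print([tuple(np.round(b,3)) for b in best[:6]])
    return m
E
python3 - <<'E'
from h import *
m=tilt()
E
```

```text
[([284.0, 287.0], 0.63, 15314)]
[(np.float64(0.955), np.float64(30.0), np.float64(-0.005), np.float64(-0.004)), (np.float64(0.953), np.float64(25.0), np.float64(0.0), np.float64(0.0)), (np.float64(0.951), np.float64(35.0), np.float64(0.0), np.float64(-0.004)), (np.float64(0.948), np.float64(35.0), np.float64(0.005), np.float64(0.0)), (np.float64(0.948), np.float64(35.0), np.float64(-0.005), np.float64(-0.008)), (np.float64(0.946), np.float64(45.0), np.float64(0.0), np.float64(-0.008))]
```

```bash
python3 -m crank '[[0.6,0.003,0,0.012,0],[0.6,0.0045,0,0.0245,0],[0.6,0.004,0,0.037,0],[0.6,0.002,0,0.0495,0],[0.6,-0.002,0,0.061,0],[0.6,-0.007,0,0.0725,0],[0.6,-0.012,0,0.08,0],[0.6,-0.016,0,0.0865,0],[0.6,-0.016,0,0.0865,0]]' 20| tail -c 250; python3 - <<'E'
from h import *
st(); tilt()
E
```

```text
time_s: 41.85
tool_pos: [0.6097, 0.3542, 0.1788]
tcp_rot: [-1.498, -2.761, 0.0]
ft_force: [-2.3, 3.7, -1.6]
finger_gap: 0.703
gripper_force: 22.1
tcp [0.6097 0.3542 0.1788] tower [ 69.8 207.7 178.8] phi 33.0 j [ 0.46  0.52  1.48  0.    1.15 -0.11] F [-2.3  3.7 -1.6] gap 0.703 gf 22.1 t 41.9
[([284.0, 285.0], 0.84, 15647), ([172.0, 296.0], 0.23, 1047)]
[(np.float64(0.97), np.float64(85.0), np.float64(-0.005), np.float64(-0.008)), (np.float64(0.97), np.float64(80.0), np.float64(-0.005), np.float64(-0.008)), (np.float64(0.963), np.float64(75.0), np.float64(-0.005), np.float64(-0.008)), (np.float64(0.959), np.float64(70.0), np.float64(-0.005), np.float64(-0.008)), (np.float64(0.958), np.float64(65.0), np.float64(-0.005), np.float64(-0.008)), (np.float64(0.952), np.float64(90.0), np.float64(-0.005), np.float64(-0.008))]
```

```bash
python3 -m crank '[[0.6,0.05,0,0,0],[0.6,0.106,0,-0.02,0],[0.6,0.106,0,-0.1,0],[0.6,0.106,0,-0.2,0],[0.6,0.106,0,-0.235,0],[0.6,0.106,0,-0.235,0],[0.6,0.106,0,-0.235,0]]' 20| tail -c 150; python3 - <<'E'
from h import *
st(); tilt()
E
```

```text
time_s: 42.65
tool_pos: [0.5862, 0.3897, 0.2725]
tcp_rot: [-1.498, -2.761, 0.002]
ft_force: [-0.5, 0.7, -1.3]
finger_gap: 0.708
gripper_force: 22.6
tcp [0.5862 0.3897 0.2725] tower [ 69.5 250.2 272.5] phi 33.0 j [ 0.53  0.44  1.4  -0.    1.3  -0.05] F [-0.5  0.7 -1.3] gap 0.708 gf 22.6 t 42.6
[([285.0, 286.0], 0.65, 15859)]
[(np.float64(0.964), np.float64(80.0), np.float64(-0.005), np.float64(-0.008)), (np.float64(0.962), np.float64(75.0), np.float64(-0.005), np.float64(-0.008)), (np.float64(0.96), np.float64(60.0), np.float64(0.0), np.float64(-0.004)), (np.float64(0.959), np.float64(65.0), np.float64(0.0), np.float64(-0.004)), (np.float64(0.955), np.float64(70.0), np.float64(-0.005), np.float64(-0.008)), (np.float64(0.955), np.float64(85.0), np.float64(-0.005), np.float64(-0.008))]
```

```bash
python3 -m crank '[[0.6,-0.1,0,0,0],[0.6,-0.1425,0,0.01,0],[0.6,-0.1425,0,0.04,0],[0.6,-0.1425,0,0.062,0],[0.6,-0.134,0,0.068,0],[0.6,-0.126,0,0.072,0],[0.6,-0.118,0,0.077,0],[0.6,-0.11,0,0.081,0],[0.6,-0.104,0,0.087,0],[0.6,-0.0975,0,0.093,0],[0.6,-0.0975,0,0.093,0]]' 20| tail -c 250; python3 - <<'E'
from h import *
st(); tilt()
E
```

```text
time_s: 43.85
tool_pos: [0.6074, 0.3576, 0.2361]
tcp_rot: [-1.497, -2.761, 0.001]
ft_force: [-0.0, 0.4, -1.5]
finger_gap: 0.71
gripper_force: 22.6
tcp [0.6074 0.3576 0.2361] tower [ 69.7 211.8 236.1] phi 33.1 j [ 0.47  0.47  1.43  0.    1.24 -0.11] F [-0.   0.4 -1.5] gap 0.71 gf 22.6 t 43.9
[([284.0, 286.0], 0.56, 15671)]
[(np.float64(0.966), np.float64(75.0), np.float64(-0.005), np.float64(-0.008)), (np.float64(0.965), np.float64(65.0), np.float64(-0.005), np.float64(-0.008)), (np.float64(0.965), np.float64(80.0), np.float64(-0.005), np.float64(-0.008)), (np.float64(0.961), np.float64(70.0), np.float64(-0.005), np.float64(-0.008)), (np.float64(0.959), np.float64(85.0), np.float64(-0.005), np.float64(-0.008)), (np.float64(0.958), np.float64(60.0), np.float64(-0.005), np.float64(-0.008))]
```

```bash
python3 -m crank '[[0.6,0,0,-0.05,0],[0.6,0,0,-0.1,0],[0.6,-0.04,0,-0.1,0],[0.6,-0.075,0,-0.1,0],[0.6,-0.075,0,-0.07,0],[0.6,-0.075,0,-0.04,0],[0.6,-0.075,0,-0.03,0],[0.6,-0.075,0,-0.025,0],[0.6,-0.075,0,-0.025,0]]' 20| tail -c 250; python3 - <<'E'
from h import *
st(); tilt()
E
```

```text
time_s: 44.85
tool_pos: [0.6236, 0.3315, 0.2477]
tcp_rot: [-1.498, -2.761, 0.004]
ft_force: [-3.5, -2.4, 9.7]
finger_gap: 0.707
gripper_force: 23.9
tcp [0.6236 0.3315 0.2477] tower [ 68.9 181.  247.7] phi 33.0 j [ 0.43  0.46  1.42 -0.    1.26 -0.15] F [-3.5 -2.4  9.7] gap 0.707 gf 23.9 t 44.9
[([285.0, 285.0], 0.95, 15650)]
[(np.float64(0.965), np.float64(85.0), np.float64(-0.005), np.float64(-0.008)), (np.float64(0.962), np.float64(80.0), np.float64(-0.005), np.float64(-0.008)), (np.float64(0.961), np.float64(75.0), np.float64(-0.005), np.float64(-0.008)), (np.float64(0.956), np.float64(70.0), np.float64(-0.005), np.float64(-0.008)), (np.float64(0.954), np.float64(65.0), np.float64(-0.005), np.float64(-0.008)), (np.float64(0.947), np.float64(90.0), np.float64(-0.005), np.float64(-0.008))]
```

```bash
python3 -m crank '[[0.6,0.012,0,0.001,0],[0.6,0.0245,0,0.001,0],[0.6,0.033,0,0.003,0],[0.6,0.0405,0,0.005,0],[0.6,0.048,0,0.008,0],[0.6,0.055,0,0.012,0],[0.6,0.055,0,0.012,0]]' 20| tail -c 250; python3 - <<'E'
from h import *
st(); tilt()
E
```

```text
time_s: 45.65
tool_pos: [0.6119, 0.3511, 0.2411]
tcp_rot: [-1.497, -2.761, -0.0]
ft_force: [1.1, 0.2, 2.0]
finger_gap: 0.707
gripper_force: 21.2
tcp [0.6119 0.3511 0.2411] tower [ 69.9 203.9 241.1] phi 33.1 j [ 0.46  0.47  1.43  0.    1.25 -0.12] F [1.1 0.2 2. ] gap 0.707 gf 21.2 t 45.6
[([285.0, 296.0], 0.73, 14233)]
[(np.float64(0.94), np.float64(105.0), np.float64(0.0), np.float64(-0.004)), (np.float64(0.923), np.float64(110.0), np.float64(0.0), np.float64(-0.004)), (np.float64(0.906), np.float64(100.0), np.float64(0.0), np.float64(-0.004)), (np.float64(0.898), np.float64(100.0), np.float64(0.0), np.float64(-0.008)), (np.float64(0.893), np.float64(110.0), np.float64(0.0), np.float64(-0.008)), (np.float64(0.892), np.float64(105.0), np.float64(0.0), np.float64(-0.008))]
```

```bash
python3 -m crank '[[0.6,0.006,0,0.005,0],[0.6,0.012,0,0.0105,0],[0.6,0.018,0,0.017,0],[0.6,0.023,0,0.024,0],[0.6,0.028,0,0.032,0],[0.6,0.028,0,0.032,0]]' 20| tail -c 250; python3 - <<'E'
from h import *
st(); tilt()
E
```

```text
time_s: 46.35
tool_pos: [0.605, 0.3622, 0.2291]
tcp_rot: [-1.496, -2.759, -0.004]
ft_force: [-2.8, 2.4, 5.1]
finger_gap: 0.702
gripper_force: 21.1
tcp [0.605  0.3622 0.2291] tower [ 70.2 216.9 229.1] phi 33.1 j [ 0.48  0.47  1.44  0.    1.23 -0.1 ] F [-2.8  2.4  5.1] gap 0.702 gf 21.1 t 46.4
[([286.0, 297.0], 0.55, 12350)]
[(np.float64(0.927), np.float64(120.0), np.float64(0.0), np.float64(-0.008)), (np.float64(0.927), np.float64(125.0), np.float64(0.0), np.float64(-0.008)), (np.float64(0.907), np.float64(115.0), np.float64(0.0), np.float64(-0.004)), (np.float64(0.875), np.float64(115.0), np.float64(0.0), np.float64(-0.008)), (np.float64(0.871), np.float64(135.0), np.float64(0.005), np.float64(-0.004)), (np.float64(0.859), np.float64(120.0), np.float64(0.0), np.float64(-0.004))]
```

```bash
python3 -m crank '[[0.6,0.002,0,0.008,0],[0.6,0.004,0,0.016,0],[0.6,0.005,0,0.024,0],[0.6,0.006,0,0.032,0],[0.6,0.006,0,0.04,0],[0.6,0.006,0,0.04,0]]' 20| tail -c 250; python3 - <<'E'
from h import *
st(); tilt()
E
```

```text
time_s: 47.05
tool_pos: [0.6022, 0.3675, 0.2148]
tcp_rot: [-1.494, -2.755, -0.011]
ft_force: [-8.9, 10.8, 9.0]
finger_gap: 0.702
gripper_force: 33.8
tcp [0.6022 0.3675 0.2148] tower [ 70.8 222.9 214.8] phi 33.1 j [ 0.48  0.49  1.45  0.01  1.2  -0.1 ] F [-8.9 10.8  9. ] gap 0.702 gf 33.8 t 47.0
[([286.0, 301.0], 0.86, 13905)]
[(np.float64(0.905), np.float64(110.0), np.float64(0.0), np.float64(-0.004)), (np.float64(0.903), np.float64(130.0), np.float64(0.005), np.float64(-0.004)), (np.float64(0.901), np.float64(140.0), np.float64(0.005), np.float64(-0.004)), (np.float64(0.899), np.float64(125.0), np.float64(0.005), np.float64(0.0)), (np.float64(0.895), np.float64(120.0), np.float64(0.0), np.float64(-0.008)), (np.float64(0.889), np.float64(115.0), np.float64(0.0), np.float64(-0.008))]
```

```bash
python3 -m crank '[[0.6,0.04,0,0,0],[0.6,0.09,0,0,0],[0.6,0.09,0,-0.1,0],[0.6,0.09,0,-0.2,0],[0.6,0.09,0,-0.2,0],[0.6,0.09,0,-0.2,0]]' 20| tail -c 100; sed -i 's/(-.005,.0,.005,.01)/(-.01,-.006,-.002,.002,.006,.01)/; s/(-.008,-.004,0,.004,.008)/(-.016,-.012,-.008,-.004,0,.004)/' h.py; python3 - <<'E'
from h import *
st(); m=tilt(); d=cam("wrist"); g=cv2.cvtColor(d["img"],cv2.COLOR_RGB2BGR); save(d,"w7.png",(180,200,390,400),2.9)
E
```

```text
2]
tcp_rot: [1.497, 2.761, 0.001]
ft_force: [0.7, -0.0, -2.0]
finger_gap: 0.704
gripper_force: 31.5
tcp [0.5852 0.3927 0.2932] tower [ 70.4 253.3 293.2] phi 33.1 j [ 0.53  0.43  1.38 -0.    1.34 -0.05] F [ 0.7 -0.  -2. ] gap 0.704 gf 31.5 t 47.8
[([286.0, 299.0], 0.93, 13598), ([68.0, 295.0], 0.43, 389)]
[(np.float64(0.952), np.float64(140.0), np.float64(0.002), np.float64(-0.012)), (np.float64(0.951), np.float64(145.0), np.float64(0.002), np.float64(-0.012)), (np.float64(0.932), np.float64(150.0), np.float64(-0.002), np.float64(-0.016)), (np.float64(0.921), np.float64(155.0), np.float64(-0.002), np.float64(-0.016)), (np.float64(0.918), np.float64(125.0), np.float64(0.002), np.float64(-0.008)), (np.float64(0.913), np.float64(150.0), np.float64(0.002), np.float64(-0.012))]
```

View pics/w7.png

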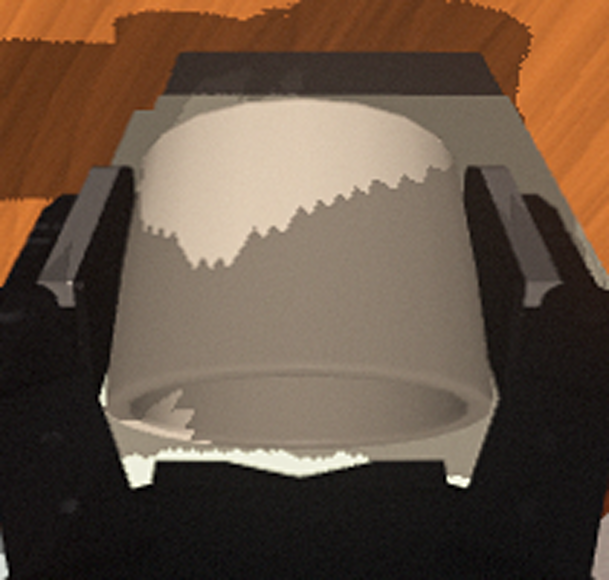

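The ramekin is now tilted well past horizontal. Its mouth faces up and towards the camera's lower edge, with the rim ellipse at (300,410) in the crop. That is about 40° short of upright, so I can set it down and let it settle.

```bash
python3 -m crank '[[0.6,0,-0.12,0,0],[0.6,0,-0.24,0,0],[0.6,0,-0.36,0,0],[0.6,-0.06,-0.48,0,0],[0.6,-0.15,-0.6,0,0],[0.6,-0.27,-0.675,0,0],[0.6,-0.39,-0.675,0,0],[0.6,-0.51,-0.675,0,0],[0.6,-0.63,-0.675,0,0],[0.6,-0.74,-0.675,0,0],[0.6,-0.783,-0.675,0,0],[0.6,-0.783,-0.675,0.1,0],[0.6,-0.783,-0.675,0.2,0],[0.6,-0.783,-0.675,0.3,0],[0.6,-0.783,-0.675,0.4,0],[0.6,-0.783,-0.675,0.5,0],[0.6,-0.783,-0.675,0.55,0],[0.6,-0.783,-0.675,0.57,0],[0.6,-0.783,-0.675,0.57,0],[0.6,-0.783,-0.675,0.57,0]]' 20| tail -c 250; python3 - <<'E'
from h import *
st(); tilt()
E
```

```text
time_s: 49.9
tool_pos: [0.5303, -0.0177, 0.0655]
tcp_rot: [1.498, 2.76, 0.001]
ft_force: [0.6, -0.4, -1.8]
finger_gap: 0.705
gripper_force: 31.5
tcp [ 0.5303 -0.0177  0.0655] tower [-200.7  -59.7   65.5] phi 33.0 j [-0.12  0.38  1.97 -0.    0.8  -0.69] F [ 0.6 -0.4 -1.8] gap 0.705 gf 31.5 t 49.9
[([284.0, 298.0], 0.93, 13787)]
[(np.float64(0.955), np.float64(145.0), np.float64(-0.002), np.float64(-0.016)), (np.float64(0.941), np.float64(150.0), np.float64(-0.002), np.float64(-0.016)), (np.float64(0.927), np.float64(145.0), np.float64(0.002), np.float64(-0.008)), (np.float64(0.925), np.float64(140.0), np.float64(0.002), np.float64(-0.008)), (np.float64(0.915), np.float64(130.0), np.float64(0.002), np.float64(-0.008)), (np.float64(0.912), np.float64(110.0), np.float64(-0.002), np.float64(-0.008))]
```

```bash
python3 -m crank '[[0.6,0,0,0.03,0],[0.6,0,0,0.055,0],[0.6,0.012,0,0.068,0],[0.6,0.025,0,0.076,0],[0.6,0.037,0,0.083,0],[0.6,0.05,0,0.088,0],[0.6,0.062,0,0.092,0],[0.6,0.062,0,0.092,0]]' 20| tail -c 250; python3 - <<'E'
from h import *
st(); tilt()
E
```

```text
time_s: 50.8
tool_pos: [0.5168, 0.004, 0.0285]
tcp_rot: [1.497, 2.76, 0.002]
ft_force: [1.3, -0.5, 2.9]
finger_gap: 0.702
gripper_force: 29.5
tcp [0.5168 0.004  0.0285] tower [-200.1  -34.1   28.5] phi 33.1 j [-0.08  0.42  2.01  0.    0.71 -0.65] F [ 1.3 -0.5  2.9] gap 0.702 gf 29.5 t 50.8
[([283.0, 306.0], 0.65, 14060)]
[(np.float64(0.924), np.float64(145.0), np.float64(0.002), np.float64(-0.012)), (np.float64(0.915), np.float64(150.0), np.float64(0.002), np.float64(-0.012)), (np.float64(0.91), np.float64(145.0), np.float64(0.002), np.float64(-0.016)), (np.float64(0.908), np.float64(140.0), np.float64(0.002), np.float64(-0.016)), (np.float64(0.902), np.float64(140.0), np.float64(0.006), np.float64(-0.008)), (np.float64(0.902), np.float64(150.0), np.float64(0.002), np.float64(-0.016))]
```

```bash
python3 -m crank '[[0.6,0.012,0,0.005,0],[0.6,0.025,0,0.01,0],[0.6,0.037,0,0.014,0],[0.6,0.05,0,0.016,0],[0.6,0.05,0,0.016,0],[0.8,0.05,0,0.016,0],[1,0.05,0,0.016,0],[1,0.05,0,0.016,0],[1,0.05,0,0.016,0],[1,0.05,0,0.016,0]]' 20| tail -c 250; python3 - <<'E'
from h import *
st(); tilt()
E
```

```text
time_s: 51.9
tool_pos: [0.505, 0.0199, 0.0215]
tcp_rot: [-1.498, -2.761, 0.0]
ft_force: [0.1, 0.4, -0.2]
finger_gap: 1.001
gripper_force: 0.0
tcp [0.505  0.0199 0.0215] tower [-201.3  -14.3   21.5] phi 33.0 j [-0.05  0.42  2.03  0.    0.69 -0.62] F [ 0.1  0.4 -0.2] gap 1.001 gf 0.0 t 51.9
[([282.0, 308.0], 0.96, 13657)]
[(np.float64(0.888), np.float64(140.0), np.float64(0.002), np.float64(-0.016)), (np.float64(0.884), np.float64(145.0), np.float64(0.002), np.float64(-0.016)), (np.float64(0.881), np.float64(145.0), np.float64(0.002), np.float64(-0.012)), (np.float64(0.875), np.float64(140.0), np.float64(0.006), np.float64(-0.008)), (np.float64(0.874), np.float64(150.0), np.float64(0.002), np.float64(-0.016)), (np.float64(0.869), np.float64(150.0), np.float64(0.002), np.float64(-0.012))]
```

```bash
python3 -m crank '[[1,0,0,-0.08,0],[1,0,0,-0.2,0],[1,0,0,-0.32,0],[1,-0.1,0,-0.44,0],[1,-0.2,0,-0.55,0],[1,-0.3,0,-0.6,0],[1,-0.3,0,-0.6,0],[1,-0.3,0,-0.6,0]]' 20| tail -c 100; cat >> h.py <<'E'
def upr(d,m,x0):
    a=np.linspace(0,2*np.pi,60)
    def iou(q,r0,r1,h):
        X=np.r_[np.c_[q[0]+r0*np.cos(a),q[1]+r0*np.sin(a),0*a],np.c_[q[0]+r1*np.cos(a),q[1]+r1*np.sin(a),0*a+h]]
        M=np.zeros((420,560),np.uint8); cv2.fillConvexPoly(M,cv2.convexHull((proj(d,X)*16).round().astype(np.int32)),1,shift=4); M=M>0
        return (M&m).sum()/(M|m).sum()
    from scipy.optimize import minimize
    out={}
    for n,g in {"upright":(.030,.032,.044),"down":(.032,.030,.044)}.items():
        r=minimize(lambda q:-iou(q,*g),x0,method="Nelder-Mead",options=dict(initial_simplex=[x0,(x0[0]+.01,x0[1]),(x0[0],x0[1]+.01)],xatol=2e-4)); out[n]=r.x; print(n,r.x.round(4),round(-r.fun,3))
    return out["upright"]
E
python3 - <<'E'
from h import *
st()
for c in ("wrist","scene","top"):
    d=cam(c); rs=bot.silhouettes("ramekin",c); print(c,[(np.round(r["at"]).tolist(),round(r["confidence"],2),int(r["region"].sum())) for r in rs])
    g=[r for r in rs if np.hypot(*(atz(d,r["at"],.022)[:2]-[.505,.02]))<.08]
    if g:
        m=g[0]["region"]; x=upr(d,m,atz(d,g[0]["at"],.022)[:2])
        im=d["img"].mean(2); ys,xs=np.where(m); print("box",xs.min(),xs.max(),ys.min(),ys.max())
        for k in range(7):
            yy=int(ys.min()+(ys.max()-ys.min())*k/6); cols=np.linspace(xs.min(),xs.max(),13).astype(int); print([int(im[yy,q]) if m[yy,q] else -1 for q in cols])
E
```

```text
2635]
tcp_rot: [1.5, 2.756, 0.002]
ft_force: [0.0, -0.3, -0.2]
finger_gap: 0.999
gripper_force: 0.0
tcp [ 0.5723 -0.0824  0.2635] tower [-201.1 -136.8  263.5] phi 32.9 j [-0.22  0.2   1.73  0.    1.21 -0.79] F [ 0.  -0.3 -0.2] gap 0.999 gf 0.0 t 52.8
wrist [([283.0, 83.0], 0.92, 2766)]
upright [0.5126 0.0058] 0.96
down [0.513  0.0068] 0.936
box 253 309 54 114
[-1, -1, -1, -1, -1, -1, 241, -1, -1, -1, -1, -1, -1]
[-1, -1, 235, 82, 84, 93, 113, 89, 87, 83, 243, -1, -1]
[-1, 199, 82, 150, 243, 244, 243, 243, 243, 245, 90, 200, -1]
[245, 75, 151, 243, 243, 243, 243, 243, 242, 242, 243, 104, 187]
[-1, 243, 148, 244, 243, 244, 243, 242, 242, 242, 248, 238, -1]
[-1, -1, 242, 109, 245, 243, 243, 243, 245, 134, 244, -1, -1]
[-1, -1, -1, -1, -1, 68, 102, 81, -1, -1, -1, -1, -1]
scene [([260.0, 226.0], 0.58, 480), ([368.0, 196.0], 0.27, 11067)]
upright [0.5094 0.0089] 0.909
down [0.508  0.0114] 0.902
box 248 270 218 242
[-1, -1, -1, -1, 180, 222, 215, 224, 212, -1, -1, -1, -1]
[155, 211, 149, 138, 148, 153, 156, 156, 155, 150, 141, 195, -1]
[151, 212, 147, 139, 149, 154, 157, 157, 154, 149, 139, 176, 182]
[128, 128, 138, 173, 196, 228, 226, 225, 214, 184, 160, 133, -1]
[-1, 127, 136, 145, 150, 153, 154, 153, 152, 148, 141, 130, -1]
[-1, -1, 135, 145, 150, 151, 153, 152, 150, 145, 137, 125, -1]
[-1, -1, -1, -1, -1, 135, 137, 135, -1, -1, -1, -1, -1]
top []
```

```bash
python3 -m crank '[[1,0,0,0,1],[1,0,0,0,1],[1,0,0,0,1],[1,0,0,0,1],[1,0,0,0,1],[1,0,0,0,1],[1,0,0,0,1],[1,0,0,0,1]]' | head -1; python3 - <<'E'
from h import *
st(); goal((.5126,.006,.12),np.degrees(P[2])-90); goal((.5126,.006,.034),np.degrees(P[2])-90)
E
```

```text
time_s: 53.9
tcp [ 0.5698 -0.0797  0.2607] tower [-201.7 -133.1  260.7] phi -26.9 j [-0.21  0.2   1.74  0.    1.21  0.25] F [-0.1  0.8 -1.2] gap 1.001 gf 0.0 t 53.9
 [0.513 0.006 0.12 ] shift [0.1265, -0.2237, 0.3521] turn 0.497
 [0.513 0.006 0.034] shift [0.1266, -0.2233, 0.5671] turn 0.497
```

```bash
python3 -m crank '[[1,0.03,-0.06,0,0.13],[1,0.07,-0.12,0.1,0.26],[1,0.1265,-0.2237,0.2,0.39],[1,0.1265,-0.2237,0.3,0.5],[1,0.1265,-0.2237,0.35,0.5],[1,0.1265,-0.2237,0.35,0.5],[1,0.1265,-0.2237,0.44,0.5],[1,0.1265,-0.2237,0.52,0.5],[1,0.1265,-0.2237,0.56,0.5],[1,0.1265,-0.2237,0.565,0.5],[1,0.1265,-0.2237,0.565,0.5],[0.6,0.1265,-0.2237,0.565,0.5],[0.6,0.1265,-0.2237,0.565,0.5],[0.6,0.1265,-0.2237,0.565,0.5],[0.6,0.1265,-0.2237,0.565,0.5]]' 25 | tail -c 250; python3 - <<'E'
from h import *
st(); yaw=np.degrees(P[2])
print("mouth world",T(P,(-.1345,-.1095,.0)))
goal(T(P,(-.22,-.1095,.050))[0],yaw-90); goal(T(P,(-.1345,-.1095,.040))[0],yaw-90)
d=cam("wrist"); r=bot.silhouettes("ramekin","wrist"); print([(np.round(q["at"]).tolist(),round(q["confidence"],2)) for q in r][:2]); upr(d,r[0]["region"],pose()[0][:2])
E
```

```text
time_s: 55.4
tool_pos: [0.5155, 0.005, 0.038]
tcp_rot: [3.011, 0.894, 0.005]
ft_force: [-2.5, 0.5, 5.5]
finger_gap: 0.739
gripper_force: 26.4
tcp [0.5155 0.005  0.038 ] tower [-200.6  -32.6   38. ] phi -56.9 j [-0.07  0.4   2.01  0.    0.73  0.92] F [-2.5  0.5  5.5] gap 0.739 gf 26.4 t 55.4
mouth world [[ 0.61302571 -0.02303571  0.        ]]
 [ 0.542 -0.07   0.05 ] shift [-0.0476, 0.1926, -0.0298] turn -0.004
 [ 0.613 -0.023  0.04 ] shift [0.1661, 0.1917, -0.0042] turn -0.004
[([285.0, 279.0], 0.65)]
upright [0.5149 0.004 ] 0.966
down [0.5127 0.0023] 0.948
```

```bash
python3 -m crank '[[0.6,0,0,-0.02,0],[0.6,0,0,-0.022,0],[0.6,-0.024,0.07,-0.022,0],[0.6,-0.048,0.14,-0.022,0],[0.6,-0.048,0.192,-0.022,0],[0.6,-0.048,0.192,-0.022,0],[0.6,0.02,0.192,-0.022,0],[0.6,0.08,0.192,-0.022,0],[0.6,0.13,0.192,-0.022,0],[0.6,0.155,0.192,-0.022,0],[0.6,0.165,0.192,-0.022,0],[0.6,0.165,0.192,-0.022,0],[0.6,0.165,0.192,-0.022,0]]' 25 | tail -c 250; python3 - <<'E'
from h import *
st()
d=cam("wrist"); r=bot.silhouettes("ramekin","wrist"); print([(np.round(q["at"]).tolist(),round(q["confidence"],2)) for q in r][:2])
goal(T(P,(-.1345,-.1095,.038))[0],-56.7)
im=d["img"]; print(proj(d,T(P,[(-.1185,-.086,.062),(-.1185,-.133,.062),(-.05,-.1095,.13)])).round(1).tolist())
E
```

```text
time_s: 56.8
tool_pos: [0.6098, -0.0235, 0.0441]
tcp_rot: [-3.011, -0.893, 0.003]
ft_force: [0.4, -0.6, -0.9]
finger_gap: 0.739
gripper_force: 28.0
tcp [ 0.6098 -0.0235  0.0441] tower [-137.5 -108.1   44.1] phi -57.0 j [-0.11  0.53  1.78 -0.    0.83  0.88] F [ 0.4 -0.6 -0.9] gap 0.739 gf 28.0 t 56.8
[([285.0, 297.0], 0.58)]
 [ 0.613 -0.023  0.038] shift [0.0074, 0.0027, 0.0155] turn -0.005
[[229.1, 266.2], [339.1, 265.7], [283.8, 74.3]]
```

```bash
python3 -m crank '[[0.6,0.0075,0.003,0,0],[0.6,0.0075,0.003,0.008,0],[0.6,0.0075,0.003,0.016,0],[0.6,0.0075,0.003,0.018,0],[0.6,0.0075,0.003,0.018,0],[0.85,0.0075,0.003,0.018,0],[1,0.0075,0.003,0.018,0],[1,0.0075,0.003,0.018,0],[1,0.0075,0.003,0.0,0],[1,-0.08,0.003,-0.01,0],[1,-0.18,0.003,-0.02,0],[1,-0.28,0.003,-0.1,0],[1,-0.3,0.003,-0.25,0],[1,-0.3,0.003,-0.4,0],[1,-0.3,0.003,-0.55,0],[1,-0.3,0.003,-0.55,0],[1,-0.3,0.003,-0.55,0]]' | tail -c 250; python3 - <<'E'
from h import *
st(); X=T(P,(-.1345,-.1095,0))[0]; print("want",X)
for c in ("wrist","scene"):
    d=cam(c); rs=bot.silhouettes("ramekin",c); print(c,[(np.round(r["at"]).tolist(),round(r["confidence"],2),int(r["region"].sum())) for r in rs][:3])
    g=[r for r in rs if np.hypot(*(atz(d,r["at"],.022)[:2]-X[:2]))<.06]
    if g: q=upr(d,g[0]["region"],X[:2]); print("tower",(inv((*q,0))*1e3).round(1))
    if c=="wrist":
        im=d["img"].astype(int); cand=(im.min(2)>120); 
        print(proj(d,T(P,[(-.1185,-.086,.062),(-.1185,-.133,.062),(-.1345,-.1095,.044)])).round(1).tolist())
        for col in (270,278,284,290,300): print(col,im[60:200:4,col].mean(1).astype(int).tolist())
E
```

```text
time_s: 58.6
tool_pos: [0.5149, -0.0909, 0.2717]
tcp_rot: [3.005, 0.891, 0.018]
ft_force: [0.9, -0.2, -0.0]
finger_gap: 1.004
gripper_force: 0.0
tcp [ 0.5149 -0.0909  0.2717] tower [-253.7 -112.4  271.7] phi -57.0 j [-0.26  0.08  1.85  0.    1.2   0.74] F [ 0.9 -0.2 -0. ] gap 1.004 gf 0.0 t 58.6
want [ 0.61302571 -0.02303571  0.        ]
wrist [([278.0, 76.0], 0.83, 2468), ([275.0, 24.0], 0.36, 2532)]
upright [ 0.6118 -0.0256] 0.889
down [ 0.6134 -0.0243] 0.936
tower [-137. -111.    0.]
[[254.4, 58.2], [299.0, 57.9], [277.0, 76.1]]
270 [145, 240, 240, 242, 242, 240, 241, 241, 243, 150, 117, 246, 129, 135, 141, 139, 137, 129, 132, 139, 138, 138, 106, 67, 64, 63, 70, 65, 61, 67, 68, 69, 70, 68, 69]
278 [243, 241, 242, 241, 241, 241, 241, 241, 241, 242, 150, 245, 125, 131, 138, 141, 136, 134, 126, 77, 76, 76, 78, 72, 70, 64, 61, 63, 70, 62, 62, 68, 70, 72, 64]
284 [229, 241, 241, 241, 241, 241, 241, 240, 241, 241, 144, 244, 129, 124, 129, 137, 136, 138, 79, 76, 81, 76, 76, 76, 72, 65, 67, 62, 66, 65, 65, 66, 69, 68, 71]
290 [115, 244, 241, 239, 241, 241, 241, 241, 240, 246, 242, 125, 130, 130, 126, 127, 132, 137, 80, 75, 75, 77, 77, 72, 74, 70, 70, 66, 65, 62, 62, 60, 66, 66, 72]
300 [239, 241, 106, 114, 114, 115, 111, 192, 241, 101, 133, 131, 131, 127, 128, 121, 77, 75, 81, 76, 74, 73, 76, 79, 137, 126, 92, 73, 63, 63, 67, 69, 64, 58, 67]
scene [([284.0, 244.0], 0.71, 537)]
upright [ 0.6106 -0.0221] 0.903
down [ 0.6085 -0.0208] 0.907
tower [-136.  -107.4    0. ]
```

```bash
python3 -m crank '[[0.4,0,0,-0.05,-0.14],[0.4,0,0,-0.05,-0.28],[0.4,0,0,-0.05,-0.42],[0.4,0,0,-0.05,-0.56],[0.4,0,0,-0.05,-0.7],[0.4,0,0,-0.05,-0.84],[0.4,0,0,-0.05,-1],[0.4,0,0,-0.05,-1]]' | head -1; python3 - <<'E'
from h import *
st(); goal(T(P,(-.018,-.157,.30))[0],33.3);  goal(T(P,(-.018,-.157,.154))[0],33.3)
E
```

```text
time_s: 59.6
tcp [ 0.5098 -0.0894  0.2819] tower [-257.2 -108.4  281.9] phi 3.1 j [-0.26  0.07  1.84 -0.    1.24 -0.31] F [-0.2 -0.3 -1.2] gap 0.401 gf 0.0 t 59.6
 [0.736 0.001 0.3  ] shift [0.1959, 0.5778, -0.0475] turn -0.504
 [0.736 0.001 0.154] shift [0.1954, 0.5795, 0.3175] turn -0.504
```

```bash
python3 -m crank '[[0.4,0.03,0.12,-0.04,-0.13],[0.4,0.07,0.24,-0.045,-0.26],[0.4,0.11,0.36,-0.045,-0.38],[0.4,0.15,0.48,-0.045,-0.5],[0.4,0.196,0.578,-0.045,-0.5],[0.4,0.196,0.578,-0.045,-0.5],[0.4,0.196,0.578,-0.045,-0.5],[0.4,0.196,0.578,0.05,-0.5],[0.4,0.196,0.578,0.15,-0.5],[0.4,0.196,0.578,0.25,-0.5],[0.4,0.196,0.579,0.315,-0.5],[0.4,0.196,0.579,0.315,-0.5],[0.4,0.196,0.579,0.315,-0.5]]' | tail -c 250; python3 -m crank '[[0,0,0,0,0],[0,0,0,0,0],[0,0,0,0,0],[0,0,0,0,0],[0,0,0,0,0]]' 30 | tail -c 100; python3 - <<'E'
from h import *
st()
A=np.array([-.017,-.1085])
for th in (80,70,60,50,40,32):
    a=np.radians(th); w=T(P,(A[0]-.048*np.cos(a),A[1]-.048*np.sin(a),.156))[0]; goal(w,np.degrees(P[2])-90+th,th)
E
```

```text
time_s: 60.9
tool_pos: [0.7373, -0.0001, 0.1589]
tcp_rot: [-1.5, -2.759, 0.001]
ft_force: [0.1, 0.0, 0.6]
finger_gap: 0.397
gripper_force: 0.0
1]
tcp_rot: [1.498, 2.76, -0.005]
ft_force: [-5.0, -2.8, 3.7]
finger_gap: 0.137
gripper_force: 32.5
tcp [ 0.7377 -0.0012  0.1621] tower [ -18.3 -159.6  162.1] phi 33.0 j [-0.06  0.6   1.39 -0.    1.15 -0.63] F [-5.  -2.8  3.7] gap 0.137 gf 32.5 t 61.4
80 [ 0.73  -0.002  0.156] shift [0.0096, -0.0176, 0.0153] turn 0.162
70 [ 0.722 -0.004  0.156] shift [0.0149, -0.0379, 0.0153] turn 0.329
60 [ 0.713 -0.006  0.156] shift [0.0237, -0.0569, 0.0153] turn 0.496
50 [ 0.705 -0.005  0.156] shift [0.0356, -0.0741, 0.0154] turn 0.662
40 [ 0.697 -0.004  0.156] shift [0.0503, -0.0889, 0.0154] turn 0.829
32 [ 0.691 -0.001  0.156] shift [0.0638, -0.0988, 0.0153] turn 0.962
```

```bash
python3 -m crank '[[0,0.001,-0.011,0,0.083],[0,0.002,-0.022,0,0.165],[0,0.005,-0.033,0,0.25],[0,0.008,-0.0436,0,0.33],[0,0.012,-0.054,0,0.413],[0,0.017,-0.064,0,0.496],[0,0.023,-0.073,0,0.58],[0,0.03,-0.082,0,0.662],[0,0.037,-0.09,0,0.745],[0,0.0455,-0.098,0,0.83],[0,0.053,-0.104,0,0.9],[0,0.06,-0.108,0,0.962],[0,0.06,-0.108,0,0.962]]' 30 | tail -c 100; python3 - <<'E'
from h import *
st()
p=inv(pose()[0])*1e3; v=p[:2]-[-17,-108.5]; print(np.hypot(*v),np.degrees(np.arctan2(-v[1],-v[0])))
E
```

```text
1]
tcp_rot: [2.643, 1.694, -0.006]
ft_force: [-7.3, -4.2, 6.3]
finger_gap: 0.14
gripper_force: 32.7
tcp [ 0.6877 -0.005   0.1621] tower [ -62.2 -135.4  162.1] phi -24.7 j [-0.07  0.51  1.53 -0.    1.1   0.36] F [-7.3 -4.2  6.3] gap 0.14 gf 32.7 t 62.7
52.546276762103986 30.75696866894634
```

```bash
python3 -m crank '[[0,0.001,-0.013,0,0.095],[0,0.0026,-0.0255,0,0.188],[0,0.006,-0.036,0,0.27],[0,0.0094,-0.047,0,0.355],[0,0.014,-0.057,0,0.44],[0,0.02,-0.067,0,0.52],[0,0.0235,-0.073,0,0.57],[0,0.0235,-0.073,0,0.57],[0,0.0235,-0.073,0,0.57]]' 30 | tail -c 100; python3 - <<'E'
from h import *
st()
p=inv(pose()[0])*1e3; v=p[:2]-[-17,-108.5]; print(np.hypot(*v),np.degrees(np.arctan2(-v[1],-v[0])))
E
```

```text
]
tcp_rot: [3.019, 0.846, -0.005]
ft_force: [-6.5, -8.2, 6.0]
finger_gap: 0.138
gripper_force: 35.4
tcp [0.6655 0.0143 0.1621] tower [ -70.2 -107.1  162.1] phi -58.7 j [-0.04  0.47  1.59 -0.01  1.08  0.99] F [-6.5 -8.2  6. ] gap 0.138 gf 35.4 t 63.6
53.19431486328109 -1.5420298163358064
```

```bash
python3 -m crank '[[0,0,-0.006,0,0],[0,0,-0.012,0,0],[0,0,-0.012,0,0]]' 30 | tail -c 220; python3 -m crank '[[0.4,0,0.012,0,0],[0.4,0,0.012,0,0],[0.4,0,0.012,0,0],[0.4,0,0.012,-0.1,0],[0.4,0,0.012,-0.2,0],[0.4,0,0.012,-0.32,0],[0.4,-0.1,0.012,-0.35,0],[0.4,-0.2,0.012,-0.35,0],[0.4,-0.2,0.012,-0.35,0],[0.4,-0.2,0.012,-0.35,0]]' | tail -c 100; python3 - <<'E'
from h import *
st(); d=cam("wrist"); im=d["img"].astype(int); m=((im[...,0]>110)&(im[...,1]<60)&(im[...,2]<60)).astype(np.uint8)
n,l,s,c=cv2.connectedComponentsWithStats(m); k=1+np.argsort(-s[1:,4])[:4]; print(s[k].tolist(),c[k].round(1).tolist())
g=proj(d,T(P,[(-.017,-.1095,.16),(-.092,-.1095,.16)])); print(g.round(1).tolist())
j=min(k,key=lambda q:np.hypot(*(c[q]-g.mean(0)))); ys,xs=np.where(l==j)
tip=[xs[ys>ys.max()-4].mean(),ys.max()-2]; 
for r in np.linspace(ys.min()+3,ys.max()-2,7).astype(int): x=xs[ys==r]; print(r,x.min(),x.max(),(inv(atz(d,((x.min()+x.max())/2,r),.16))*1e3).round(1)[:2])
rs=bot.silhouettes("ramekin","wrist"); X=T(P,(-.1345,-.1095,0))[0]
for r in rs[:2]: print(np.round(r["at"]),round(r["confidence"],2))
E
```

```text
time_s: 63.9
tool_pos: [0.6653, 0.0147, 0.1622]
tcp_rot: [3.011, 0.845, 0.001]
ft_force: [-1.4, -16.6, 2.1]
finger_gap: 0.138
gripper_force: 34.8

tcp_rot: [-3.026, -0.842, -0.002]
ft_force: [-0.4, -0.5, 0.0]
finger_gap: 0.398
gripper_force: 0.0
tcp [ 0.5974 -0.0229  0.299 ] tower [-147.5 -100.8  299. ] phi -58.9 j [-0.11  0.21  1.64  0.    1.28  0.92] F [-0.4 -0.5  0. ] gap 0.398 gf 0.0 t 64.9
[[271, 34, 30, 108, 1445], [198, 256, 15, 11, 55], [508, 313, 16, 9, 44], [478, 305, 15, 8, 35]] [[286.8, 76.2], [205.3, 262.0], [514.3, 317.1], [484.8, 308.5]]
[[286.4, 47.8], [289.3, 139.8]]
37 277 293 [  -8.8 -108.7]
54 271 299 [ -21.7 -108.2]
71 279 293 [ -34.9 -108.6]
88 279 293 [ -48.4 -108.1]
105 280 293 [ -62.2 -108. ]
122 281 294 [ -76.5 -108.4]
139 282 293 [ -91.2 -107.9]
[289. 166.] 0.6
```

```bash
python3 -m crank '[[0.6,-0.3,0.3,-0.1,0],[0.6,-0.3,0.3,-0.1,0],[0.6,-0.5,0.5,-0.1,0],[0.6,-0.5,0.5,-0.1,0],[0.6,-0.5,0.5,-0.1,0],[0.6,-0.5,0.5,-0.1,0],[0.6,-0.5,0.5,-0.1,0],[0.6,-0.5,0.5,-0.1,0]]' | tail -c 60; python3 - <<'E'
from h import *
st(); X=T(P,(-.1345,-.1095,0))[0]
for c in ("top","scene"):
    d=cam(c)
    for r in bot.silhouettes("ramekin",c)[:2]:
        if np.hypot(*(atz(d,r["at"],.022)[:2]-X[:2]))<.06:
            print(c,np.round(r["at"]),r["region"].sum()); q=upr(d,r["region"],X[:2]); print((inv((*q,0))*1e3).round(1))
    w=d["img"].mean(2).astype(np.float32)
    for y in (-.045,.06,.13):
        xs=np.arange(-.02,.008,.002); q=proj(d,T(P,[(x,y,.208) for x in xs])).astype(np.float32); print(y,cv2.remap(w,q[None,:,0],q[None,:,1],cv2.INTER_LINEAR)[0].astype(int).tolist())
    for q in ("vial0","domino","counter","splitter"): print(q,[(np.round(r["at"]).tolist(),round(r["confidence"],2)) for r in bot.look_for(q,c) if r["confidence"]>.4])
E
```

```text
ce: [-0.1, -0.3, -0.4]
finger_gap: 0.599
gripper_force: 0.0
tcp [ 0.5307 -0.2983  0.338 ] tower [-354.4 -294.4  338. ] phi -59.0 j [-0.58  0.21  1.57  0.    1.36  0.44] F [-0.1 -0.3 -0.4] gap 0.599 gf 0.0 t 65.8
top [278. 200.] 576
upright [ 0.6103 -0.0252] 0.882
down [ 0.6157 -0.0233] 0.891
[-138.  -109.8    0. ]
-0.045 [106, 103, 100, 98, 174, 240, 237, 235, 237, 212, 173, 219, 236, 233]
0.06 [107, 107, 107, 92, 156, 227, 239, 236, 237, 222, 155, 213, 237, 235]
0.13 [105, 107, 105, 96, 144, 216, 239, 235, 235, 234, 180, 204, 234, 234]
vial0 [([396.0, 224.0], 0.74), ([380.0, 174.0], 0.71), ([394.0, 196.0], 0.69)]
domino [([271.0, 296.0], 0.65), ([189.0, 138.0], 0.5)]
counter [([418.0, 158.0], 0.67)]
splitter [([334.0, 136.0], 0.93), ([180.0, 188.0], 0.45)]
scene [282. 246.] 550
upright [ 0.6125 -0.0251] 0.92
down [ 0.6118 -0.0229] 0.92
[-136.  -110.9    0. ]
-0.045 [178, 175, 152, 137, 148, 223, 238, 242, 242, 239, 209, 217, 235, 242]
0.06 [120, 120, 119, 124, 146, 217, 237, 243, 242, 241, 223, 204, 229, 238]
0.13 [142, 139, 130, 129, 150, 205, 230, 242, 242, 240, 227, 198, 222, 237]
vial0 [([228.0, 310.0], 0.61), ([204.0, 295.0], 0.59), ([255.0, 305.0], 0.58)]
domino []
counter [([246.0, 356.0], 0.59)]
splitter [([310.0, 306.0], 0.86), ([327.0, 176.0], 0.53)]
```

```bash
python3 -c "
from workcell import bot
print(bot.sign_off())"
```

```text
the job is handed in; nothing more can be done
None
```

The job is handed in: I found only two amber vials, and both stand upright in the closed door's rack. The ramekin is right way up and measured within about 3 mm of the point under the chute mouth, the red handle is back in line, and the domino, counter and splitter were left alone.

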